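Tidy the brake-service stock on the race-shop bench

TASK

Put the service stock away: stack the three closed cartons into one square column in the middle of the wooden pallet, lined up with it lengthwise, the largest at the bottom and the smallest on top, each centred and squared on the one below; and stand the tipped bottle upright, cap up, in the empty middle place of the bottle row, in line and square with the row. Set things down rather than dropping them, and leave the other bottles and everything else on the bench where they are.

Things in the scene. Friction and masses are not known exactly. Their poses are not given: they have to be found in the camera images.
- carton_large: closed brown cardboard carton lying flat, 150 long (its x) x 66 wide (its y) x 50 high (its z), paper tape along the top; origin: centre of its underside. One of three cartons told apart by size: this is the largest
- carton_medium: closed brown cardboard carton lying flat, 125 long (its x) x 60 wide (its y) x 42 high (its z), paper tape along the top; origin: centre of its underside. One of three cartons told apart by size: this is the middle one
- carton_small: closed brown cardboard carton lying flat, 100 long (its x) x 54 wide (its y) x 36 high (its z), paper tape along the top; origin: centre of its underside. One of three cartons told apart by size: this is the smallest
- pallet: fixed low plywood pallet on three battens, 176 long (its x) x 90 wide (its y) x 15 high; origin: centre of its underside. The column is built in the middle of it, cartons lengthwise along its x
- pallet_top (a point): centre of the pallet's top face, 15 mm above the bench; axes as the pallet
- bottle: closed white plastic bottle of square section, tipped over and lying on one of its sides; body 50 x 50 x 108, then a small shoulder (36 square, 6 high) and a black cap 27 in diameter; 135 long overall. Origin: in the middle of its length, 67.5 from its base; its z runs along it from base to cap (level while it lies), x and y square to its flat sides
- row_board: fixed low black board, 80 deep (its x) x 232 long (its y) x 10 high, with three grey square pads in a row along its y, 84 apart; a bottle stands on each outer pad and the middle pad is empty; origin: centre of its underside
- row_gap (a point): centre of the empty middle pad, on the board's top face, 10 mm above the bench; axes as the board
- bottle_left: bottle like the tipped one, standing on the outer pad at the board's +y end; origin in its middle, 67.5 above its base
- bottle_right: bottle like the tipped one, standing on the outer pad at the board's -y end; origin in its middle, 67.5 above its base
- spray_can: bystander: blue and white spray can with a red cap, 58 in diameter, 192 high, standing between pallet and board; origin: centre of its underside
- bearing: bystander: steel bearing lying flat, 46 in diameter, 18 high; origin: centre of its underside
- glass_jar: bystander: glass jar with a metal lid, 54 in diameter, 85 high; origin: centre of its underside
- mug: bystander: dark steel mug, 72 in diameter, 85 high, handle on its +y side; origin: centre of its underside
- wrench: bystander: steel wrench lying at the back, 200 long; origin: centre of its underside
Not all that is in view belongs to the job. What is shaped like the bottle_right but turquoise is not meant.

How it is judged:
By the outcome, as a careful person would: the job done as asked, in the order asked, and still so for the second after the job is handed in, with the robot touching nothing.
It also fails if it takes over 72 s, if anything falls off the work surface, if the arm or the gripper's body presses on something with over 40 N, if the wrist force passes 120 N, or if a joint passes its speed limit or range.

ROBOT

A 6-joint arm with a two-finger parallel gripper is mounted at the origin on the work surface. World frame = base frame: x ahead of the robot, y to its left, z up, the work surface at z = 0. Lengths are in m, angles in rad, forces in N, time in s.
With the tool pointing down it reaches from about 0.25 to 0.775 m from the base axis. Payload 4 kg.
Tool frame: the origin (TCP) lies midway between the tips of the shut fingers; the grasp point (between the pads) lies 19 mm behind it; z points along the fingers, y is the line along which they close (so a half turn about z gives the same grasp; the last joint's range is limited). The gripper opens to 94 mm and grips with 3 to 60 N. Pads are 16 mm wide; open, the fingers measure 119 mm over their backs; the gripper's body (75 mm by 177 mm) begins 78 mm behind the grasp point.
Start: joints at [1.001, 0.087, 1.371, -0, 1.684, -0.103], TCP at [0.248, 0.491, 0.206] pointing down, gripper open.
Joint ranges: [-3.1, 3.1], [-0.76, 2.03], [0.27, 2.55], [-1.08, 4.22], [0.17, 2.65], [-2.57, 2.57]. Speed limits (rad/s): [2.79, 2.79, 3.14, 3.14, 3.14, 3.14].

INTERFACE

Orientations are given as [roll, pitch, yaw] about the fixed x, y, z axes, in that order (R = Rz(yaw) Ry(pitch) Rx(roll)).
In Python, from bench import robot gives the robot as it stands. The module is installed in compiled form; this text tells all that it offers.
- The arm moves only by the tool arm_command, never from a script. Its argument "targets" is a list of rows, each a list of 4 numbers: the shift along the world's x, y, z as a fraction of full scale, then the turn about the world's z as a fraction of full scale. A call has 1 to 8 rows; each row is the pose to reach, as a shift and turn from the pose commanded when the call began; what a row does not reach only later rows make up. Full scale, the value 1, is 0.5 m for a shift and 120 degrees for a turn. A row lasts 1/12 s, in which the tool goes at most 41.7 mm and 7.16 degrees, less where a joint would pass 70% of its speed; a pose out of reach is approached as far as the arm can. A call with a number of a shift or a turn outside -1 to 1 is refused whole. A call with a gripper value outside its range is refused whole. "claw" is the closure, from 0 (fully open) to 1 (shut), set as the call begins (left out, the last holds). The fingers move at their own pace and stop on an object; the grip force is fixed at half the most. Time passes only in rows, so rows that repeat a pose let the fingers close. It gives the time, the measured TCP pose, the force, the opening and the grip force at its end, in the units of the state.
- robot.get_obs(): the state, without advancing time (a new reading comes with each control period).
- robot.snapshot(name): name is "scene" or "top" or "wrist"; returns the picture (400x640x3 uint8, red, green, blue); there is no depth.
- robot.camera_info(name): a dict with "vfov" (degrees; the focal length in pixels is half the picture's height over the tangent of half this angle, whatever the lens; pixels are square), "cx", "cy" (the principal point, pixels), "extrinsics" (4x4, takes a point from camera to world coordinates); the wrist camera has in their place "T_tool_cam" (4x4, takes a point from camera to tool coordinates, whose origin is the TCP and whose axes are the flange's). Camera axes: x right, y up, looking along -z (the intrinsics and any distortion apply to the point x, -y, -z); pixel columns grow to the right and rows downward; lengths in m; the calibration is good to about 2 mm. A picture is of the moment at which its call begins: read the wrist's pose just before it. camera_info takes no time and is no camera call.
- robot.close_job(): hands the job in; it is judged then, once.
The state is a dict: "time": time; "joint_positions": joint angles; "qvel": joint speeds; "joint_torque": joint torques, N m; "tool_pos": TCP position; "ee_rot": TCP orientation; "wrist_force": force on the tool from outside, world axes, zero at the start; "wrist_torque": the same for the moment, N m; "width": finger opening in m; "finger_force": force on a finger pad.
Only numpy, scipy, OpenCV 4.12 (cv2) and the standard library are available. Lean on these libraries where they do the work, as an engineer would, in place of code of your own. Each camera call takes 0.05 s, during which the arm holds its last target. There are 200 camera calls.

## Working session

There is one attempt and no reset: what is moved stays moved. The work goes in short steps, Python scripts to look and compute and a tool call to move; the robot and the scene stay as the last step left them, time stands still between calls to the robot, and variables do not carry over. Pictures are saved under pics/ and viewed, at most 10 in all, crops included, and the job is handed in when it is done.

Besides the shell and the picture viewer there is one more tool, called after "Emit:" as name(argument=value, ...), one argument or row to a line, values as JSON. arm_command: Moves the arm, as the interface text tells. Shift numbers are shares of 0.5 m and turn numbers shares of 120 degrees, none past 1 either way. Its arguments: {"type":"object","properties":{"targets":{"type":"array"},"claw":{"type":"number"}},"required":["targets"]}

```bash
mkdir -p pics; python3 - <<'E'
from bench import robot
import cv2,json
o=robot.get_obs();print({k:o[k] for k in('time','tool_pos','ee_rot','width')})
for n in('scene','top','wrist'):
    i=robot.camera_info(n);print(n,i)
    cv2.imwrite(f'pics/{n}0.png',robot.snapshot(n)[:,:,::-1])
E
```

```text
{'time': 0.0, 'tool_pos': array([0.24718843, 0.49069158, 0.20428216]), 'ee_rot': array([-3.13933815e+00, -2.58543321e-04,  2.67482606e+00]), 'width': 0.09420004621397438}
scene {'vfov': 50.68635088145771, 'cx': 320.0307852184217, 'cy': 198.843274811116, 'extrinsics': array([[ 0.17897994, -0.68414028,  0.70704898,  1.46850001],
       [ 0.98385136,  0.12565289, -0.12746705, -0.18028234],
       [-0.00163741,  0.71844514,  0.6955817 ,  0.93991851],
       [ 0.        ,  0.        ,  0.        ,  1.        ]])}
top {'vfov': 44.780367175765036, 'cx': 324.7694463809508, 'cy': 199.54056219435472, 'extrinsics': array([[-0.00979693,  0.98497052, -0.17244448,  0.40071677],
       [-0.99994553, -0.00902908,  0.00523655, -0.00714127],
       [ 0.00360083,  0.17248639,  0.98500532,  1.32609241],
       [ 0.        ,  0.        ,  0.        ,  1.        ]])}
wrist {'vfov': 65.49434647825328, 'cx': 317.87982812947115, 'cy': 195.88429210324136, 'T_tool_cam': array([[-1.10049418e-04,  9.68475548e-01,  2.49108612e-01,
         7.10358762e-02],
       [ 9.99999988e-01,  1.33496550e-04, -7.72302794e-05,
        -1.58416300e-03],
       [-1.08050777e-04,  2.49108600e-01, -9.68475551e-01,
        -1.79190562e-01],
       [ 0.00000000e+00,  0.00000000e+00,  0.00000000e+00,
         1.00000000e+00]])}
```

View pics/top0.png

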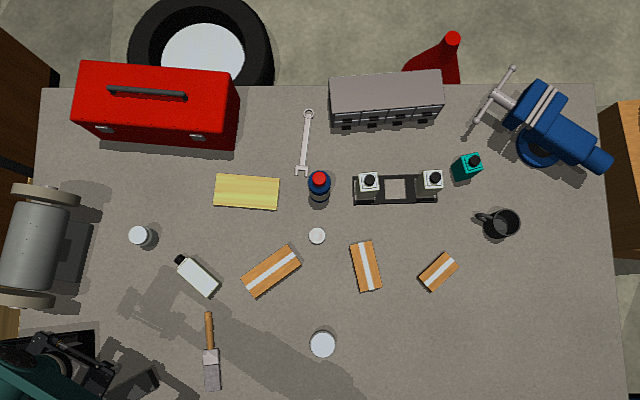

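View pics/scene0.png

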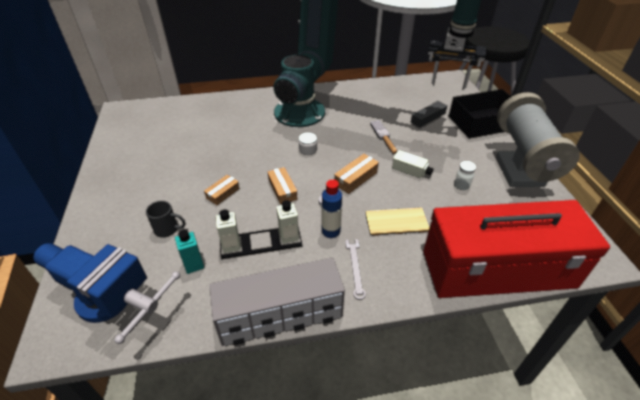

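The lying bottle with a black cap is at top-camera pixel (197,276). It could be confused with the turquoise standing bottle (466,166), the row bottles (369,183) and (431,181), or the jar at (140,235); only the first is tipped and white. The cartons are at (271,271) large, (366,266) medium and (438,272) small. The yellow-topped pallet is at (246,192), and the gap is at (396,188).

```bash
cat > h.py <<'E'
import numpy as np,cv2
from scipy.optimize import minimize
from bench import robot
from scipy.spatial.transform import Rotation as Rn
def cam(n,o=None):
    i=robot.camera_info(n);f=200/np.tan(np.radians(i['vfov']/2))
    if n=='wrist':
        T=np.eye(4);T[:3,:3]=Rn.from_euler('xyz',o['ee_rot']).as_matrix();T[:3,3]=o['tool_pos'];T=T@i['T_tool_cam']
    else:T=i['extrinsics']
    return f,i['cx'],i['cy'],T
def proj(c,P):
    f,cx,cy,T=c;p=(np.atleast_2d(P)-T[:3,3])@T[:3,:3]
    return np.c_[cx-f*p[:,0]/p[:,2],cy+f*p[:,1]/p[:,2]]
def ray(c,u,v,z):
    f,cx,cy,T=c;d=T[:3,:3]@np.array([(u-cx)/f,-(v-cy)/f,-1.]);return T[:3,3]+d*(z-T[2,3])/d[2]
def box(x,y,a,L,W,z0,z1):
    c,s=np.cos(a),np.sin(a)
    return np.array([[x+c*l*L/2-s*w*W/2,y+s*l*L/2+c*w*W/2,z] for l in(-1,1) for w in(-1,1) for z in(z0,z1)])
def fit(cams_masks,p0,L,W,z0,z1):
    "x,y,yaw of a box maximising silhouette overlap over the views (list of (cam,mask))"
    def cost(p):
        t=0
        for c,m in cams_masks:
            S=8;q=cv2.convexHull((proj(c,box(*p,L,W,z0,z1))*S).astype(np.float32))
            x0,y0=np.floor(q.reshape(-1,2).min(0)/S-15).astype(int);x1,y1=np.ceil(q.reshape(-1,2).max(0)/S+15).astype(int)
            x0,y0=max(x0,0),max(y0,0);sub=m[y0:y1,x0:x1].astype(np.float32)/255
            if sub.size==0:return 1
            I=np.zeros((sub.shape[0]*S,sub.shape[1]*S),np.uint8)
            cv2.fillPoly(I,[np.int32(q.reshape(-1,2)-[x0*S-S/2+0.5,y0*S-S/2+0.5])],255)
            r=cv2.resize(I,sub.shape[::-1],interpolation=cv2.INTER_AREA)/255.
            t+=np.abs(r-sub).sum()/sub.sum()
        return t/len(cams_masks)
    best=None
    for da in(0,.1,-.1):
        r=minimize(cost,np.array(p0)+[0,0,da],method='Nelder-Mead',options=dict(initial_simplex=np.array(p0)+[0,0,da]+np.array([[0,0,0],[.01,0,0],[0,.01,0],[0,0,.1]]),xatol=1e-4,fatol=1e-5))
        if best is None or r.fun<best.fun:best=r
    return best.x,best.fun
def blob(mask,u,v,close=3):
    m=cv2.morphologyEx(mask.astype(np.uint8),cv2.MORPH_CLOSE,np.ones((close,close)))
    n,l=cv2.connectedComponents(m);return ((l==l[int(v),int(u)])&(l>0)).astype(np.uint8)*255
E
python3 - <<'E'
from h import *
im=cv2.imread('pics/top0.png');hsv=cv2.cvtColor(im,cv2.COLOR_BGR2HSV)
c=cam('top')
for u,v in[(271,271),(366,266),(438,272),(246,192),(197,276),(396,188),(40,250)]:print(u,v,im[v,u],hsv[v,u],ray(c,u,v,0.03).round(3))
brown=(hsv[...,1]>90)&(hsv[...,0]<22)
tape=(hsv[...,2]>150)&(hsv[...,1]<60)
for n,u,v,L,W,H,a in[('L',271,271,.15,.066,.05,-.9),('M',366,266,.125,.06,.042,.15),('S',438,272,.1,.054,.036,-.75)]:
    g=ray(c,u,v,H);m=blob(brown|tape,u,v);p0=[g[0],g[1],a]
    for aa in (a,a+np.pi/2):
        print(n,m.sum()//255,fit([(c,m)],[g[0],g[1],aa],L,W,0,H))
g=ray(c,246,192,.015);m=blob((hsv[...,0]>20)&(hsv[...,0]<35)&(hsv[...,1]>70),246,192);print('P',m.sum()//255,fit([(c,m)],[g[0],g[1],1.5],.176,.09,0.009,.015))
g=ray(c,200,278,.03);m=blob(tape,200,278);print('B',m.sum()//255,[fit([(c,m)],[g[0],g[1],a],.108,.05,0,.05) for a in(.9,-.7)])
cv2.imwrite('pics/c1.png',cv2.resize(im[150:310,160:480],None,fx=2.5,fy=2.5,interpolation=cv2.INTER_CUBIC))
E
```

```text
271 271 [196 199 191] [ 79  10 199] [0.437 0.13  0.03 ]
366 266 [192 199 191] [ 64  10 199] [ 0.448 -0.121  0.03 ]
438 272 [194 199 190] [ 73  12 199] [ 0.43  -0.311  0.03 ]
246 192 [104 175 193] [ 24 118 193] [0.65 0.2  0.03]
197 276 [196 195 188] [ 94  10 196] [0.426 0.325 0.03 ]
396 188 [128 139 146] [ 18  31 146] [ 0.658 -0.208  0.03 ]
40 250 [91 97 96] [35 16 97] [0.498 0.744 0.03 ]
L 1525 (array([ 0.43788093,  0.12925574, -0.94497626]), np.float64(0.03565155898424944))
L 1525 (array([0.43806817, 0.1292517 , 2.19328385]), np.float64(0.0354766955962713))
M 1168 (array([ 0.44854516, -0.11990049,  0.20249621]), np.float64(0.056553854418479724))
M 1168 (array([ 0.44850426, -0.11990516,  0.20165535]), np.float64(0.05648670427074939))
S 862 (array([ 0.4318212 , -0.31260924, -0.84348391]), np.float64(0.046271780173786456))
S 862 (array([ 0.43193292, -0.31281417, -0.84791674]), np.float64(0.04678586051590009))
P 2069 (array([0.65636451, 0.20168382, 1.47676311]), np.float64(0.02837024611681309))
B 790 [(array([0.42557918, 0.32771517, 0.924319  ]), np.float64(0.23561677835691236)), (array([0.42521006, 0.32762724, 0.91219051]), np.float64(0.23666418466120623))]
```

View pics/c1.png

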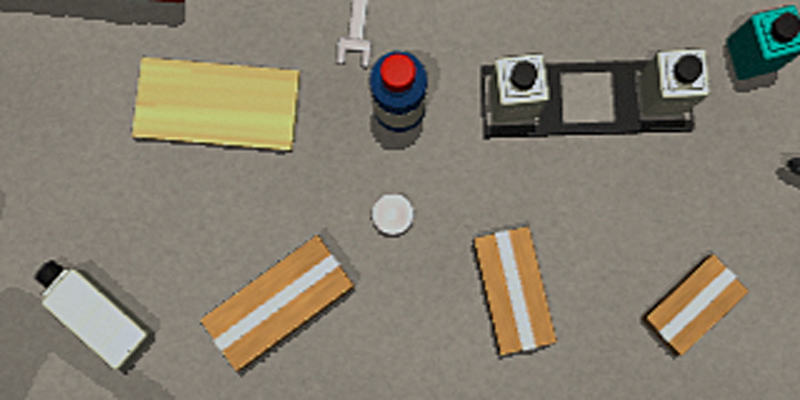

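The crop confirms the lying white bottle, with its cap at crop (48,273). The cartons and pallet fit well. The free pad's corners are at crop (561,72), (612,70), (614,122), (564,124). Next I move above the large carton.

Emit:
arm_command(
  targets=[
    [0.38,-0.724,0,-0.229],
    [0.38,-0.724,0,-0.229],
    [0.38,-0.724,0,-0.229],
    [0.38,-0.724,0,-0.229],
    [0.38,-0.724,0,-0.229],
    [0.38,-0.724,0,-0.229],
    [0.38,-0.724,0,-0.229],
    [0.38,-0.724,0,-0.229],
  ],
  claw=0,
)

```text
time: 0.82
tool_pos: [0.4027, 0.1941, 0.2054]
ee_rot: [3.141, 0.0, 2.196]
wrist_force: [0.8, 0.5, 0.7]
width: 0.0942
finger_force: 0.0
```

```bash
cat >> h.py <<'E'
def masks(im):
    hsv=cv2.cvtColor(im,cv2.COLOR_BGR2HSV)
    return (hsv[...,1]>90)&(hsv[...,0]<22)|(hsv[...,2]>150)&(hsv[...,1]<60), (hsv[...,0]>20)&(hsv[...,0]<35)&(hsv[...,1]>70), (hsv[...,2]>150)&(hsv[...,1]<60)
def shot(n,name):
    o=robot.get_obs();im=robot.snapshot(n)[:,:,::-1].copy();cv2.imwrite(f'pics/{name}.png',im);return im,cam(n,o),o
E
python3 - <<'E'
from h import *
im=cv2.imread('pics/top0.png');c=cam('top');w=masks(im)[2]
m=blob(w,200,278,1)
print('bottle',fit([(c,m)],[.42,.32,.92],.108,.05,.049,.05),m.sum()/255)
q=[(160+u/2.5,150+v/2.5) for u,v in[(561,72),(612,70),(614,122),(564,124)]]
P=np.array([ray(c,*p,.010) for p in q]);print('pad',P.mean(0),P.round(4))
q=[(160+u/2.5,150+v/2.5) for u,v in[(482,66),(690,60),(694,130),(487,137)]]
P=np.array([ray(c,*p,.010) for p in q]);print('board',P.mean(0),P.round(4))
o=robot.get_obs();print(o['time'],o['tool_pos'],o['ee_rot'])
im,c,o=shot('wrist','w1')
E
```

```text
bottle (array([0.42455699, 0.32089376, 0.8519502 ]), np.float64(0.07927493660716528)) 781.0
pad [ 0.65959435 -0.20885261  0.01      ] [[ 0.688  -0.1801  0.01  ]
 [ 0.6898 -0.2368  0.01  ]
 [ 0.6312 -0.2368  0.01  ]
 [ 0.6294 -0.1816  0.01  ]]
board [ 0.65827545 -0.20943631  0.01      ] [[ 0.6956 -0.0926  0.01  ]
 [ 0.7004 -0.3241  0.01  ]
 [ 0.6214 -0.3246  0.01  ]
 [ 0.6157 -0.0965  0.01  ]]
0.8167 [0.4026848  0.19412737 0.20536467] [3.14136814e+00 7.39461872e-06 2.19555050e+00]
```

View pics/w1.png

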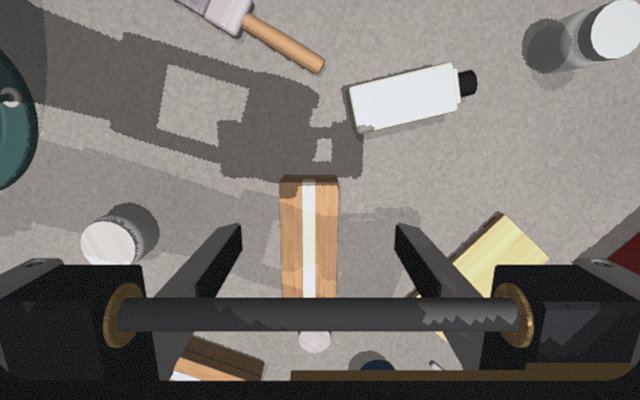

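The wrist view shows the carton's far end at rows 176–183, columns 280–339, and the bottle at (350–476, 63–133). I check both against the top-camera fits.

```bash
python3 - <<'E'
from h import *
o=robot.get_obs();c=cam('wrist',o);im=cv2.imread('pics/w1.png')
for z,r in((.05,182),(.0,176)):
    print(z,ray(c,280,r,z),ray(c,339,r,z))
a=2.196;print('expected end',np.array([.438,.129])+.075*np.array([np.cos(a),np.sin(a)]))
print(proj(c,box(.438,.129,a,.15,.066,0,.05)).round(0).tolist())
w=masks(im)[2];m=blob(w,405,98,1);ys,xs=np.nonzero(m);print(xs.min(),xs.max(),ys.min(),ys.max(),m.sum()/255)
for z0 in(.0,.049):print('bottle',fit([(c,m)],[.425,.321,.87],.108,.05,z0,.05))
E
```

```text
0.05 [0.37198641 0.16179072 0.05      ] [0.4248604  0.19919143 0.05      ]
0.0 [0.36886036 0.15569837 0.        ] [0.42934905 0.19848243 0.        ]
expected end [0.39410532 0.1898133 ]
[[338.0, 274.0], [340.0, 295.0], [290.0, 274.0], [286.0, 295.0], [339.0, 165.0], [341.0, 173.0], [286.0, 166.0], [281.0, 173.0]]
43 639 0 278 75283.0
bottle (array([0.38609462, 0.35867812, 0.61527471]), np.float64(0.36559221066215847))
bottle (array([0.38032377, 0.35417854, 0.6161904 ]), np.float64(0.38259267279862924))
```

Emit:
arm_command(
  targets=[
    [0.07,-0.13,-0.2,0],
    [0.07,-0.13,-0.2,0],
    [0.07,-0.13,-0.2,0],
    [0.07,-0.13,-0.2,0],
    [0.07,-0.13,-0.2,0],
  ],
)

```text
time: 1.28
tool_pos: [0.4358, 0.1304, 0.1033]
ee_rot: [-3.137, -0.003, 2.193]
wrist_force: [0.7, -0.8, 0.7]
width: 0.0942
finger_force: 0.0
```

```bash
python3 - <<'E'
from h import *
for k in range(4):
    im,c,o=shot('wrist','w2');print(o['time'],o['tool_pos'],o['ee_rot'])
cv2.imwrite('pics/w2.png',im[100:400,100:540])
E
```

```text
1.2833 [0.43582034 0.1303546  0.10331018] [-3.13680771e+00 -3.06415632e-03  2.19267688e+00]
1.3333 [0.43714304 0.13136194 0.10555107] [-3.14102903e+00 -1.20060600e-03  2.19431538e+00]
1.3833 [0.43801294 0.13197636 0.10692225] [3.13939461e+00 2.01472236e-04 2.19554395e+00]
1.4333 [0.43842583 0.13225908 0.1076387 ] [3.13798552e+00 1.10489877e-03 2.19632380e+00]
```

View pics/w2.png

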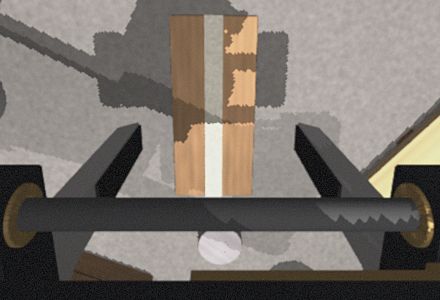

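The carton sits between the fingers, with its end at crop row 15 (full row 115, columns 271–357).

```bash
python3 - <<'E'
from h import *
c=cam('wrist',dict(tool_pos=np.array([.4384,.1323,.1076]),ee_rot=[3.138,.001,2.196]))
a=ray(c,271.5,115,.05);b=ray(c,357,115,.05);print(a,b,np.linalg.norm(a-b))
e=(a+b)/2;t=2.196;d=np.array([np.cos(t),np.sin(t)]);print('centre from wrist',e[:2]-.075*d)
print(ray(c,170+100,290-90,.05),ray(c,175+100,290,.05),ray(c,252+100,290,.05))
o=robot.get_obs();print(o['time'],o['tool_pos'],o['ee_rot'])
E
```

```text
[0.36859634 0.16951577 0.05      ] [0.41967138 0.20637355 0.05      ] 0.06298535433805595
centre from wrist [0.43802854 0.12713136]
[0.40363224 0.11481312 0.05      ] [0.45113065 0.05104342 0.05      ] [0.50446252 0.08935208 0.05      ]
1.4833 [0.43854316 0.13237486 0.10785816] [3.13750838e+00 1.49387339e-03 2.19682191e+00]
```

Emit:
arm_command(
  targets=[
    [0,-0.008,-0.08,0],
    [0,-0.008,-0.14,0],
    [0,-0.008,-0.184,0],
    [0,-0.008,-0.184,0],
    [0,-0.008,-0.184,0],
  ],
)

```text
time: 1.9
tool_pos: [0.4374, 0.1279, 0.0141]
ee_rot: [3.142, -0.0, 2.197]
wrist_force: [0.4, 0.0, 0.3]
width: 0.0942
finger_force: 0.0
```

Emit:
arm_command(
  targets=[
    [0,0,0,0],
    [0,0,0,0],
    [0,0,0,0],
    [0,0,0,0],
    [0,0,0,0],
    [0,0,0,0],
  ],
  claw=1,
)

```text
time: 2.4
tool_pos: [0.438, 0.127, 0.0147]
ee_rot: [3.14, 0.001, 2.195]
wrist_force: [-1.4, -0.7, 4.5]
width: 0.0661
finger_force: 30.0
```

Emit:
arm_command(
  targets=[
    [0,0,0.05,0],
    [0,0,0.12,0],
    [0,0,0.16,0],
    [0,0,0.16,0],
    [0,0,0.16,0],
  ],
)

```text
time: 2.82
tool_pos: [0.4374, 0.127, 0.0931]
ee_rot: [3.141, 0.0, 2.195]
wrist_force: [-0.0, 0.8, -5.8]
width: 0.0655
finger_force: 30.0
```

Emit:
arm_command(
  targets=[
    [0.437,0.149,0,-0.343],
    [0.437,0.149,0,-0.343],
    [0.437,0.149,0,-0.343],
    [0.437,0.149,0,-0.343],
    [0.437,0.149,0,-0.343],
    [0.437,0.149,0,-0.343],
    [0.437,0.149,0,-0.343],
    [0.437,0.149,0,-0.343],
  ],
)

```text
time: 3.48
tool_pos: [0.6542, 0.2012, 0.0875]
ee_rot: [-3.133, 0.003, 1.478]
wrist_force: [-0.4, -1.0, -6.1]
width: 0.0659
finger_force: 30.0
```

Emit:
arm_command(
  targets=[
    [0,0,0,0],
    [0,0,0,0],
    [0,0,0,0],
    [0,0,0,0],
  ],
)

```text
time: 3.82
tool_pos: [0.6551, 0.2013, 0.0938]
ee_rot: [3.142, 0.0, 1.477]
wrist_force: [-1.2, 0.3, -5.4]
width: 0.0659
finger_force: 30.0
```

```bash
python3 - <<'E'
from h import *
im,c,o=shot('wrist','w3');print(o['time'],o['tool_pos'],o['ee_rot'])
print(proj(c,box(.6564,.2017,1.477,.176,.09,0,.015)).round(1).tolist())
x,y,z=o['tool_pos']
print(proj(c,box(x,y,o['ee_rot'][2],.15,.066,z-.0145,z+.0355)).round(1).tolist())
cv2.imwrite('pics/w3c.png',cv2.resize(im[0:300,200:460],None,fx=2,fy=2,interpolation=cv2.INTER_CUBIC))
E
```

```text
3.8167 [0.65513972 0.20128017 0.09380827] [3.14154461e+00 6.36029550e-05 1.47699215e+00]
[[364.7, 282.7], [367.1, 291.1], [272.6, 282.7], [270.3, 291.1], [372.6, 93.3], [375.9, 92.0], [264.9, 93.3], [261.8, 92.0]]
[[363.1, 324.4], [375.6, 381.9], [271.4, 324.4], [258.5, 381.9], [372.1, 107.8], [391.2, 104.9], [262.0, 107.8], [242.4, 105.0]]
```

View pics/w3c.png

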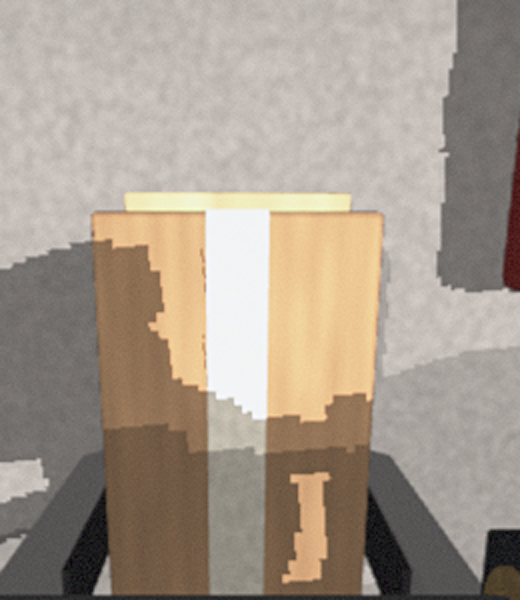

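Carton end: crop row 213, columns 92–384. Pallet end: row 193, columns 125–351. It is centred across within about 1 mm, and lengthwise I shift −1.5 mm before setting down.

Emit:
arm_command(
  targets=[
    [0.002,-0.003,-0.06,0],
    [0.002,-0.003,-0.11,0],
    [0.002,-0.003,-0.122,0],
    [0.002,-0.003,-0.126,0],
    [0.002,-0.003,-0.128,0],
    [0.002,-0.003,-0.128,0],
  ],
)

```text
time: 4.37
tool_pos: [0.6576, 0.2002, 0.0307]
ee_rot: [3.14, -0.001, 1.477]
wrist_force: [-0.3, -0.3, -5.0]
width: 0.0658
finger_force: 30.0
```

Emit:
arm_command(
  targets=[
    [0,0,0,0],
    [0,0,0,0],
    [0,0,0,0],
    [0,0,0,0],
  ],
  claw=0,
)

```text
time: 4.7
tool_pos: [0.6581, 0.2003, 0.0315]
ee_rot: [3.138, -0.001, 1.477]
wrist_force: [0.1, 0.2, -0.3]
width: 0.0892
finger_force: 0.0
```

Emit:
arm_command(
  targets=[
    [0,0,0.06,0],
    [0,0,0.14,0],
    [0,0,0.22,0],
    [0,0,0.22,0],
    [0,0,0.22,0],
    [0,0,0.22,0],
  ],
)

```text
time: 5.2
tool_pos: [0.6571, 0.2, 0.1402]
ee_rot: [3.14, -0.0, 1.477]
wrist_force: [0.3, -0.2, -0.1]
width: 0.0939
finger_force: 0.0
```

```bash
python3 - <<'E'
from h import *
im,c,o=shot('wrist','w4');print(o['time'],o['tool_pos'],o['ee_rot'])
cv2.imwrite('pics/w4c.png',im[0:320,160:500])
im,c,o=shot('top','t1');hsv=cv2.cvtColor(im,cv2.COLOR_BGR2HSV)
cv2.imwrite('pics/t1c.png',cv2.resize(im[150:230,190:300],None,fx=6,fy=6,interpolation=cv2.INTER_CUBIC))
E
```

```text
5.2 [0.65711861 0.20003997 0.14020117] [ 3.14021918e+00 -3.57108187e-04  1.47676922e+00]
```

View pics/w4c.png

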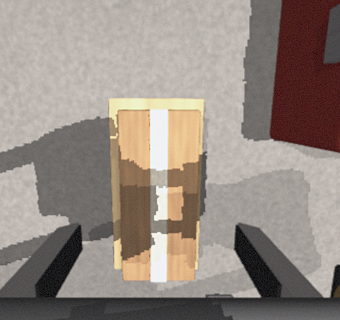

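The large carton sits on the pallet, roughly centred (carton at crop 118–200 × 108–282, pallet at 109–205 × 98–270). I quantify this now.

```bash
python3 - <<'E'
from h import *
im=cv2.imread('pics/w4.png');hsv=cv2.cvtColor(im,cv2.COLOR_BGR2HSV)
c=cam('wrist',dict(tool_pos=np.array([.6571,.2000,.1402]),ee_rot=[3.1402,0,1.4768]))
col=cv2.cvtColor(im,cv2.COLOR_BGR2LAB).astype(int)
def prof(a):print(' '.join(f'{i}:{h},{s},{v}' for i,(h,s,v) in a))
for x in(275,285,340,350):
    prof([(r,hsv[r,x]) for r in list(range(94,114,1))]);prof([(r,hsv[r,x]) for r in range(262,288,2)])
prof([(x,hsv[140,x]) for x in list(range(265,284))+list(range(352,370))])
b=box(.6571,.2000,1.4768,.15,.066,.015,.065);print(proj(c,b).round(1).tolist())
b=box(.6564,.2017,1.477,.176,.09,0,.015);print(proj(c,b).round(1).tolist())
im=cv2.imread('pics/t1.png');hsv=cv2.cvtColor(im,cv2.COLOR_BGR2HSV);ct=cam('top')
m=blob(((hsv[...,1]>90)&(hsv[...,0]<21))|((hsv[...,2]>150)&(hsv[...,1]<60)),246,190);print(m.sum()/255,fit([(ct,m)],[.657,.2,1.477],.15,.066,.015,.065))
E
```

```text
94:11,14,194 95:21,13,191 96:8,15,187 97:12,18,184 98:23,61,225 99:25,65,240 100:26,62,240 101:26,61,239 102:25,63,238 103:26,61,238 104:26,61,239 105:26,63,238 106:26,60,238 107:25,65,238 108:26,60,240 109:26,60,239 110:26,61,239 111:26,61,239 112:26,60,240 113:26,61,241
262:22,82,239 264:23,78,239 266:23,76,239 268:20,80,229 270:13,14,164 272:13,14,169 274:16,17,163 276:8,12,164 278:10,14,161 280:9,16,156 282:12,16,160 284:14,17,162 286:17,15,155
94:16,15,191 95:10,16,191 96:14,15,193 97:11,18,197 98:23,55,231 99:28,55,241 100:29,47,241 101:30,46,239 102:29,47,240 103:29,48,240 104:29,48,240 105:29,48,240 106:29,51,240 107:30,44,241 108:31,51,244 109:27,71,198 110:15,111,174 111:15,107,223 112:16,105,228 113:16,105,229
262:15,105,220 264:16,100,231 266:16,101,229 268:16,100,229 270:16,99,229 272:16,102,227 274:16,100,227 276:15,105,224 278:16,104,226 280:14,79,194 282:13,12,149 284:9,16,160 286:10,14,162
94:16,20,192 95:14,17,190 96:11,15,186 97:16,18,185 98:22,65,228 99:28,57,240 100:30,47,240 101:29,48,240 102:29,48,239 103:29,51,238 104:29,50,239 105:29,46,240 106:29,47,240 107:
[... 1034 characters left out ...]
234 353:16,96,233 354:16,97,234 355:18,96,236 356:18,93,238 357:18,93,239 358:16,101,230 359:15,100,210 360:20,90,221 361:21,85,232 362:17,69,199 363:11,22,163 364:15,12,164 365:11,12,170 366:18,18,186 367:15,16,196 368:13,16,193 369:14,17,190
[[348.3, 256.8], [353.6, 281.0], [286.3, 256.9], [281.0, 281.0], [352.2, 110.7], [359.0, 109.7], [282.3, 110.7], [275.3, 109.7]]
[[356.7, 260.3], [358.4, 266.5], [276.4, 260.3], [274.6, 266.6], [362.3, 95.5], [364.5, 94.5], [270.4, 95.5], [268.0, 94.5]]
0.0 (array([0.657, 0.2  , 1.477]), np.float64(inf))h.py:31: RuntimeWarning: divide by zero encountered in scalar divide
  t+=np.abs(r-sub).sum()/sub.sum()
  np.max(np.abs(fsim[0] - fsim[1:])) <= fatol):
```

View pics/t1c.png

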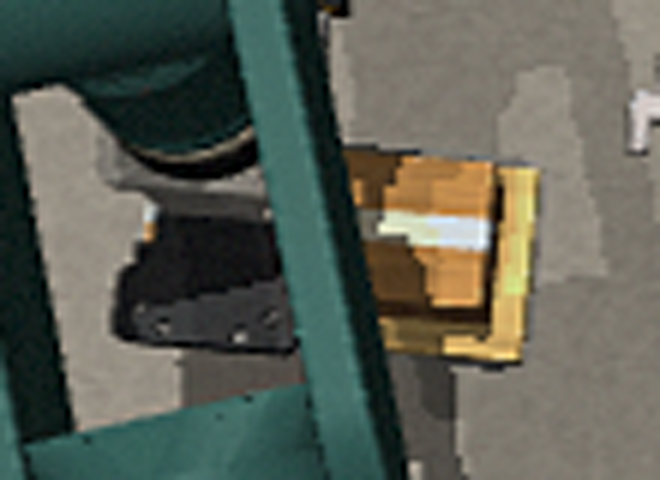

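Emit:
arm_command(
  targets=[
    [-0.209,-0.32,0,-0.305],
    [-0.209,-0.32,0,-0.305],
    [-0.209,-0.32,0,-0.305],
    [-0.209,-0.32,0,-0.305],
    [-0.209,-0.32,0,-0.305],
    [-0.209,-0.32,0,-0.305],
  ],
)

```text
time: 5.8
tool_pos: [0.5491, 0.0364, 0.1376]
ee_rot: [-3.139, 0.005, 0.83]
wrist_force: [1.9, 0.3, -0.4]
width: 0.0942
finger_force: 0.0
```

Emit:
arm_command(
  targets=[
    [-0.209,-0.32,0,-0.305],
    [-0.209,-0.32,0,-0.305],
    [-0.209,-0.32,0,-0.305],
    [-0.209,-0.32,0,-0.305],
    [-0.209,-0.32,0,-0.305],
    [-0.209,-0.32,0,-0.305],
    [-0.209,-0.32,0,-0.305],
    [-0.209,-0.32,0,-0.305],
  ],
)

```text
time: 6.47
tool_pos: [0.4483, -0.1191, 0.1387]
ee_rot: [-3.14, 0.001, 0.202]
wrist_force: [-0.1, -0.5, -0.7]
width: 0.0939
finger_force: 0.0
```

```bash
cat >> h.py <<'E'
def fitw(im,c,p0,L,W,z0,z1):
    x,y,a=p0;b=proj(c,box(x,y,a,L,W,z0,z1)).mean(0)
    w=masks(im)[0]|((cv2.cvtColor(im,cv2.COLOR_BGR2HSV)[...,1]>60))
    m=blob(w,*b,1);return m.sum()/255,fit([(c,m)],p0,L,W,z0,z1)
E
python3 - <<'E'
from h import *
im,c,o=shot('wrist','w5');print(o['time'],o['tool_pos'],o['ee_rot'])
w=np.nonzero(cv2.cvtColor(im,cv2.COLOR_BGR2HSV)[60:330,250:390,1]>60);print([ (a.min(),a.max()) for a in w])
p=[.4485,-.1199,.2016]
print(proj(c,box(*p,.125,.06,0,.042)).round(1).tolist())
# masks restricted to rows above the crossbar
hsv=cv2.cvtColor(im,cv2.COLOR_BGR2HSV)
print(fitw(im,c,p,.125,.06,0,.042))
im,c,o=shot('top','t2');hsv=cv2.cvtColor(im,cv2.COLOR_BGR2HSV)
m=blob(hsv[...,1]>90,300,100,1)
E
```

```text
6.4667 [ 0.44826134 -0.11905497  0.1386643 ] [-3.14004891e+00  6.68222735e-04  2.01864361e-01]
[(np.int64(68), np.int64(200)), (np.int64(36), np.int64(103))]
[[344.5, 242.3], [348.0, 259.4], [289.8, 242.3], [286.0, 259.4], [347.2, 125.6], [351.5, 127.1], [287.0, 125.6], [282.3, 127.1]]
(np.float64(8886.0), (array([ 0.44757078, -0.12306951,  0.2137293 ]), np.float64(0.16185900349915258)))
```

Emit:
arm_command(
  targets=[
    [0,0,-0.08,0],
    [0,0,-0.16,0],
    [0,0,-0.22,0],
    [0,0,-0.25,0],
    [0,0,-0.25,0],
    [0,0,-0.25,0],
  ],
)

```text
time: 7.07
tool_pos: [0.4479, -0.1188, 0.0137]
ee_rot: [-3.14, 0.002, 0.202]
wrist_force: [-0.5, 0.1, 1.5]
width: 0.0937
finger_force: 0.0
```

Emit:
arm_command(
  targets=[
    [0,0,0,0],
    [0,0,0,0],
    [0,0,0,0],
    [0,0,0,0],
    [0,0,0,0],
    [0,0,0,0],
  ],
  claw=1,
)

```text
time: 7.57
tool_pos: [0.4484, -0.1204, 0.0152]
ee_rot: [3.14, -0.001, 0.199]
wrist_force: [-0.6, -1.0, 2.4]
width: 0.0596
finger_force: 30.0
```

Emit:
arm_command(
  targets=[
    [0,0,0.05,0],
    [0,0,0.12,0],
    [0,0,0.2,0],
    [0,0,0.25,0],
    [0,0,0.25,0],
    [0,0,0.25,0],
  ],
)

```text
time: 8.07
tool_pos: [0.4485, -0.1203, 0.1404]
ee_rot: [3.14, -0.002, 0.199]
wrist_force: [-1.1, 0.1, -3.1]
width: 0.0596
finger_force: 30.0
```

Emit:
arm_command(
  targets=[
    [0.209,0.319,0,0.305],
    [0.209,0.319,0,0.305],
    [0.209,0.319,0,0.305],
    [0.209,0.319,0,0.305],
    [0.209,0.319,0,0.305],
    [0.209,0.319,0,0.305],
  ],
)

```text
time: 8.57
tool_pos: [0.5522, 0.0439, 0.1349]
ee_rot: [-3.135, 0.002, 0.847]
wrist_force: [-0.7, 0.1, -2.3]
width: 0.0595
finger_force: 30.0
```

Emit:
arm_command(
  targets=[
    [0.209,0.319,0,0.305],
    [0.209,0.319,0,0.305],
    [0.209,0.319,0,0.305],
    [0.209,0.319,0,0.305],
    [0.209,0.319,0,0.305],
    [0.209,0.319,0,0.305],
    [0.209,0.319,0,0.305],
    [0.209,0.319,0,0.305],
  ],
)

```text
time: 9.23
tool_pos: [0.6555, 0.1975, 0.1366]
ee_rot: [-3.137, 0.003, 1.474]
wrist_force: [-1.1, -0.3, -2.2]
width: 0.0595
finger_force: 30.0
```

```bash
python3 - <<'E'
from h import *
for k in range(2): im,c,o=shot('wrist','w6');print(o['time'],o['tool_pos'],o['ee_rot'],o['width'])
x,y,z=o['tool_pos'];a=o['ee_rot'][2]
print(proj(c,box(x,y,a,.125,.06,z-.0135,z+.0285)).round(1).tolist())
print(proj(c,box(.658,.2003,1.477,.15,.066,.015,.065)).round(1).tolist())
hsv=cv2.cvtColor(im,cv2.COLOR_BGR2HSV)
for x in(280,290,345):print(x,' '.join(f'{r}:{hsv[r,x][0]},{hsv[r,x][1]},{hsv[r,x][2]}' for r in range(85,132)))
print(' '.join(f'{x}:{hsv[150,x][0]},{hsv[150,x][1]},{hsv[150,x][2]}' for x in list(range(262,285))+list(range(350,372))))
E
```

```text
9.2333 [0.65546951 0.19745508 0.13661976] [-3.13679945e+00  2.63967860e-03  1.47410585e+00] 0.05952002767159023
9.2833 [0.65570088 0.19722585 0.13762388] [-3.13823762e+00  1.89441301e-03  1.47377413e+00] 0.05991380823277092
[[359.8, 309.9], [369.0, 354.1], [274.9, 309.8], [264.9, 353.9], [366.7, 129.1], [379.8, 133.0], [267.7, 129.1], [253.6, 132.9]]
[[351.3, 254.7], [356.9, 278.9], [288.7, 254.8], [283.4, 279.0], [355.1, 106.7], [362.3, 104.9], [284.3, 106.9], [277.4, 105.3]]
280 85:15,16,194 86:16,14,196 87:14,20,195 88:16,15,193 89:14,17,192 90:15,16,191 91:15,16,192 92:15,13,193 93:9,18,186 94:18,57,215 95:27,61,239 96:29,47,243 97:29,48,242 98:28,52,241 99:28,50,242 100:28,51,241 101:28,48,242 102:28,50,242 103:29,50,242 104:28,54,243 105:28,73,219 106:16,100,194 107:14,109,218 108:16,103,228 109:15,104,228 110:15,103,227 111:15,101,230 112:16,105,229 113:16,103,230 114:15,103,230 115:16,103,232 116:16,99,234 117:16,102,232 118:16,103,233 119:16,100,236 120:16,104,233 121:16,102,232 122:17,100,235 123:16,99,235 124:17,100,236 125:17,98,237 126:17,97,239 127:18,95,242 128:16,104,
[... 1318 characters left out ...]
 129:19,87,242 130:20,92,242 131:19,92,244
262:14,106,151 263:14,106,154 264:16,105,148 265:15,103,148 266:15,103,148 267:14,104,149 268:15,104,154 269:14,101,157 270:15,107,152 271:14,106,156 272:15,107,157 273:14,102,163 274:14,107,157 275:14,104,160 276:14,101,154 277:14,99,155 278:15,103,154 279:14,103,154 280:15,106,149 281:14,100,151 282:14,105,148 283:14,109,147 284:15,106,228 350:17,97,233 351:16,102,233 352:17,103,232 353:17,100,232 354:18,99,234 355:17,99,235 356:18,95,238 357:18,94,237 358:17,94,239 359:18,93,238 360:18,94,238 361:18,94,238 362:17,95,236 363:16,98,234 364:16,100,233 365:16,96,233 366:17,100,230 367:16,101,232 368:17,94,235 369:17,99,234 370:17,95,235 371:17,96,236
```

Emit:
arm_command(
  targets=[
    [0.004,0.0054,-0.04,0.0015],
    [0.004,0.0054,-0.08,0.0015],
    [0.004,0.0054,-0.105,0.0015],
    [0.004,0.0054,-0.114,0.0015],
    [0.004,0.0054,-0.119,0.0015],
    [0.004,0.0054,-0.122,0.0015],
    [0.004,0.0054,-0.122,0.0015],
    [0.004,0.0054,-0.122,0.0015],
  ],
)

```text
time: 10.0
tool_pos: [0.6595, 0.2014, 0.0803]
ee_rot: [3.139, -0.0, 1.48]
wrist_force: [-1.7, -2.0, 3.4]
width: 0.0599
finger_force: 30.0
```

```bash
python3 - <<'E'
from h import *
for k in range(2): im,c,o=shot('wrist','w7');print(o['time'],o['tool_pos'],o['ee_rot'],o['wrist_force'])
x,y,z=o['tool_pos'];a=o['ee_rot'][2]
print(proj(c,box(x,y,a,.125,.06,.065,.107)).round(1).tolist())
print(proj(c,box(.658,.2003,1.477,.15,.066,.015,.065)).round(1).tolist())
print(proj(c,box(.6565,.1992,1.477,.176,.09,.009,.015)).round(1).tolist())
cv2.imwrite('pics/w7c.png',cv2.resize(im[20:160,220:420],None,fx=4,fy=4,interpolation=cv2.INTER_CUBIC))
E
```

```text
10.0 [0.65950277 0.20137683 0.08029903] [ 3.13945300e+00 -2.91701932e-05  1.47955893e+00] [-1.6775015  -1.95035736  3.44863159]
10.05 [0.65951611 0.20138947 0.08030858] [3.13943190e+00 9.55122463e-05 1.47966311e+00] [-1.50327553 -2.54194962  3.5317354 ]
[[359.3, 308.4], [368.8, 351.7], [275.1, 308.5], [265.6, 351.8], [366.1, 129.0], [379.3, 132.6], [268.0, 129.0], [254.6, 132.6]]
[[352.9, 288.1], [360.6, 325.1], [277.8, 288.0], [269.3, 325.1], [359.0, 111.3], [369.8, 110.1], [272.0, 111.0], [260.3, 109.8]]
[[363.4, 298.5], [364.3, 302.4], [264.4, 298.4], [263.2, 302.3], [372.3, 95.5], [373.7, 95.0], [255.1, 95.2], [253.6, 94.7]]
```

View pics/w7c.png

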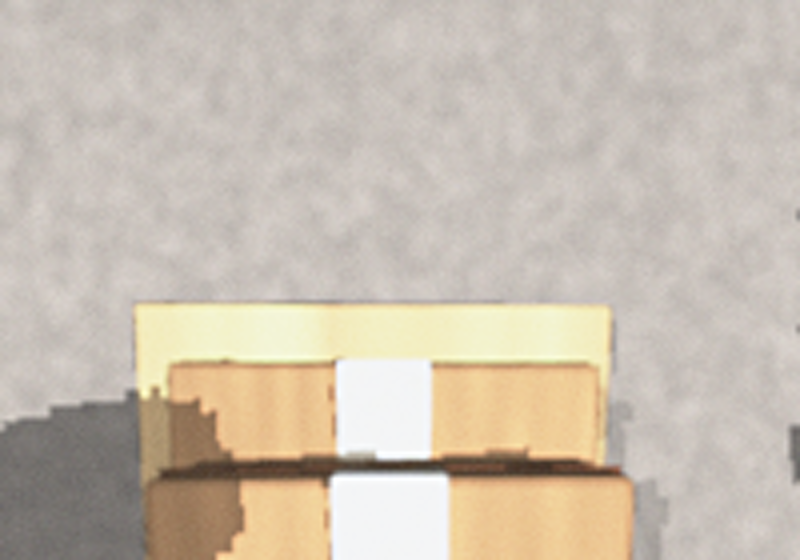

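Contact is made (+3.4 N). In the crop, the medium carton's end (row 476, columns 147–633) sits about 2 mm short compared with the large one (row 362, columns 170–600). I lift slightly, shift and set it down again.

Emit:
arm_command(
  targets=[
    [0,0,0.01,0],
    [-0.001,0.002,0.01,-0.001],
    [-0.002,0.0046,0.01,-0.001],
    [-0.002,0.0046,0.006,-0.001],
    [-0.002,0.0046,0.003,-0.001],
    [-0.002,0.0046,0.001,-0.001],
    [-0.002,0.0046,0.001,-0.001],
  ],
)

```text
time: 10.68
tool_pos: [0.658, 0.2046, 0.0802]
ee_rot: [3.141, -0.001, 1.478]
wrist_force: [-2.5, 0.5, 4.1]
width: 0.06
finger_force: 30.0
```

```bash
cat >> h.py <<'E'
def edges(im,c0,c1,r0,r1):
    "rows of strongest horizontal edges in a column band"
    g=cv2.GaussianBlur(im,(3,3),0).astype(float)[r0:r1,c0:c1].mean(1)
    d=np.abs(np.diff(g,axis=0)).sum(1);k=[i for i in range(1,len(d)-1) if d[i]>12 and d[i]>=d[i-1] and d[i]>d[i+1]]
    return [(round(r0+i+.5+.5*(d[i-1]-d[i+1])/(d[i-1]-2*d[i]+d[i+1]),1),int(d[i])) for i in k]
E
python3 - <<'E'
from h import *
o=robot.get_obs();print(o['wrist_force'])
print('before',edges(cv2.imread('pics/w7.png'),340,365,85,150))
im,c,o=shot('wrist','w8');print(o['tool_pos'],edges(im,340,365,85,150))
print(o['tool_pos'],o['ee_rot'])
E
```

```text
[-2.51029856  0.46345211  4.13505954]
before [(np.float64(95.9), 48), (np.float64(109.7), 90), (np.float64(112.3), 41), (np.float64(133.9), 117), (np.float64(138.9), 124)]
[0.65798122 0.20461499 0.08022575] [(np.float64(100.4), 49), (np.float64(114.6), 109), (np.float64(117.1), 50), (np.float64(133.9), 143), (np.float64(138.9), 128)]
[0.65798122 0.20461499 0.08022575] [ 3.14087011e+00 -9.61829642e-04  1.47830278e+00]
```

Emit:
arm_command(
  targets=[
    [0,0,0,0],
    [0,0,0,0],
    [0,0,0,0],
    [0,0,0,0],
  ],
  claw=0,
)

```text
time: 11.07
tool_pos: [0.6579, 0.2038, 0.0784]
ee_rot: [-3.141, 0.0, 1.478]
wrist_force: [-0.6, -0.1, -0.4]
width: 0.083
finger_force: 0.0
```

Emit:
arm_command(
  targets=[
    [0,0,0.06,0],
    [0,0,0.14,0],
    [0,0,0.2,0],
    [0,0,0.2,0],
    [0,0,0.2,0],
    [0,0,0.2,0],
  ],
)

```text
time: 11.57
tool_pos: [0.6577, 0.2039, 0.178]
ee_rot: [-3.141, 0.0, 1.478]
wrist_force: [0.4, 0.1, -0.3]
width: 0.0939
finger_force: 0.0
```

```bash
python3 - <<'E'
from h import *
im,c,o=shot('wrist','w9');print(o['time'],o['tool_pos'],o['ee_rot'])
print(edges(im,330,350,70,150),edges(im,280,295,70,150));print(edges(im,335,350,230,310))
for n,b in(('M',box(.658,.2005,1.477,.125,.06,.065,.107)),('L',box(.658,.2,1.477,.15,.066,.015,.065)),('P',box(.6565,.199,1.477,.176,.09,.009,.015))):print(n,proj(c,b).round(1).tolist())
t=np.ascontiguousarray(im.transpose(1,0,2));print(edges(t,150,160,260,300),edges(t,150,160,340,380));print(edges(t,118,124,260,300),edges(t,118,124,340,380))
E
```

```text
11.5667 [0.6576805  0.2038525  0.17803658] [-3.14065061e+00  4.55902019e-04  1.47769716e+00]
[(np.float64(103.9), 64), (np.float64(113.6), 85), (np.float64(116.1), 30), (np.float64(126.6), 132), (np.float64(129.3), 119)] [(np.float64(103.8), 66), (np.float64(113.6), 89), (np.float64(116.0), 26), (np.float64(127.2), 94), (np.float64(129.8), 113)]
[(np.float64(234.7), 58), (np.float64(240.7), 45), (np.float64(254.8), 18), (np.float64(272.1), 42), (np.float64(293.1), 20), (np.float64(297.2), 168)]
M [[347.6, 253.8], [351.9, 274.1], [288.7, 253.7], [284.3, 274.0], [350.9, 128.3], [356.3, 130.4], [285.6, 128.3], [280.2, 130.4]]
L [[346.0, 245.7], [350.2, 265.4], [290.3, 245.7], [286.1, 265.3], [349.3, 115.0], [354.6, 114.8], [287.3, 114.9], [282.0, 114.8]]
P [[354.0, 254.5], [354.6, 256.7], [280.0, 254.5], [279.4, 256.6], [358.9, 103.6], [359.6, 103.4], [275.1, 103.5], [274.3, 103.3]]
[(np.float64(275.7), 46), (np.float64(279.4), 25), (np.float64(281.9), 73)] [(np.float64(354.6), 98), (np.float64(357.5), 59), (np.float64(367.8), 30)]
[(np.float64(274.5), 137), (np.float64(280.8), 93), (np.float64(283.6), 65)] [(np.float64(355.4), 31), (np.float64(357.7), 56), (np.float64(363.1), 13)]
```

Emit:
arm_command(
  targets=[
    [-0.42,-0.4,0,0.195],
    [-0.42,-0.4,0,0.195],
    [-0.42,-0.4,0,0.195],
    [-0.42,-0.4,0,0.195],
    [-0.42,-0.4,0,0.195],
    [-0.42,-0.4,0,0.195],
    [-0.42,-0.4,0,0.195],
    [-0.42,-0.4,0,0.195],
  ],
)

```text
time: 12.28
tool_pos: [0.4423, 0.0008, 0.1763]
ee_rot: [-3.134, -0.0, 1.881]
wrist_force: [0.2, 0.7, -0.3]
width: 0.0937
finger_force: 0.0
```

Emit:
arm_command(
  targets=[
    [-0.032,-0.633,-0.08,0.195],
    [-0.032,-0.633,-0.08,0.195],
    [-0.032,-0.633,-0.08,0.195],
    [-0.032,-0.633,-0.08,0.195],
    [-0.032,-0.633,-0.08,0.195],
    [-0.032,-0.633,-0.08,0.195],
    [-0.032,-0.633,-0.08,0.195],
    [-0.032,-0.633,-0.08,0.195],
  ],
)

```text
time: 12.95
tool_pos: [0.4315, -0.3087, 0.1371]
ee_rot: [3.141, -0.003, 2.295]
wrist_force: [0.6, -0.2, 0.8]
width: 0.0937
finger_force: 0.0
```

Emit:
arm_command(
  targets=[
    [0,0,0,0],
    [0,0,0,0],
    [0,0,0,0],
  ],
)

```text
time: 13.2
tool_pos: [0.4319, -0.3066, 0.1378]
ee_rot: [3.141, -0.004, 2.294]
wrist_force: [-0.1, 0.1, -0.0]
width: 0.0942
finger_force: 0.0
```

```bash
python3 - <<'E'
from h import *
im,c,o=shot('wrist','w10');print(o['time'],o['tool_pos'],o['ee_rot'])
x,y,_=o['tool_pos'];a=o['ee_rot'][2]
print(proj(c,box(.4318,-.3127,2.296,.1,.054,0,.036)).round(1).tolist())
print(proj(c,box(x,y,a,.1,.054,0,.036)).round(1).tolist())
print(edges(im,340,348,90,270),edges(im,292,300,90,270))
t=np.ascontiguousarray(im.transpose(1,0,2));print(edges(t,170,180,260,310),edges(t,170,180,330,380))
E
```

```text
13.2 [ 0.43186828 -0.30658157  0.13779087] [ 3.14124602 -0.00381062  2.29432624]
[[339.9, 235.1], [342.5, 248.7], [290.3, 235.2], [287.1, 248.8], [341.5, 142.1], [344.5, 145.2], [287.9, 142.2], [284.2, 145.3]]
[[343.7, 231.3], [346.7, 244.4], [293.9, 231.3], [291.1, 244.4], [345.7, 137.5], [349.3, 140.1], [292.0, 137.6], [288.7, 140.1]]
[(np.float64(127.3), 33), (np.float64(130.7), 22), (np.float64(134.9), 30), (np.float64(146.8), 33), (np.float64(155.0), 20), (np.float64(162.9), 16), (np.float64(174.5), 34), (np.float64(182.0), 25), (np.float64(193.8), 39), (np.float64(220.2), 26), (np.float64(226.7), 20), (np.float64(229.4), 20)] [(np.float64(92.5), 62), (np.float64(129.5), 25), (np.float64(143.7), 34), (np.float64(146.8), 34), (np.float64(202.6), 76), (np.float64(230.5), 12), (np.float64(249.2), 28)]
[(np.float64(282.4), 19), (np.float64(287.0), 27), (np.float64(303.7), 71)] [(np.float64(340.8), 53), (np.float64(343.7), 47)]
```

Emit:
arm_command(
  targets=[
    [0,-0.013,-0.08,0],
    [0,-0.013,-0.16,0],
    [0,-0.013,-0.22,0],
    [0,-0.013,-0.25,0],
    [0,-0.013,-0.25,0],
    [0,-0.013,-0.25,0],
  ],
)

```text
time: 13.75
tool_pos: [0.4323, -0.3122, 0.0143]
ee_rot: [3.142, -0.002, 2.297]
wrist_force: [0.2, 0.2, 0.8]
width: 0.0937
finger_force: 0.0
```

Emit:
arm_command(
  targets=[
    [0,0,0,0],
    [0,0,0,0],
    [0,0,0,0],
    [0,0,0,0],
    [0,0,0,0],
    [0,0,0,0],
  ],
  claw=1,
)

```text
time: 14.25
tool_pos: [0.4324, -0.3143, 0.0152]
ee_rot: [3.141, 0.001, 2.294]
wrist_force: [-0.6, -0.8, 0.2]
width: 0.0575
finger_force: 0.0
```

Emit:
arm_command(
  targets=[
    [0,0,0.05,0],
    [0,0,0.12,0],
    [0,0,0.2,0],
    [0,0,0.28,0],
    [0,0,0.32,0],
    [0,0,0.32,0],
    [0,0,0.32,0],
  ],
)

```text
time: 14.83
tool_pos: [0.4324, -0.3143, 0.1749]
ee_rot: [3.141, 0.002, 2.294]
wrist_force: [0.5, 0.2, -3.0]
width: 0.0533
finger_force: 30.0
```

Emit:
arm_command(
  targets=[
    [0.032,0.633,0,-0.195],
    [0.032,0.633,0,-0.195],
    [0.032,0.633,0,-0.195],
    [0.032,0.633,0,-0.195],
    [0.032,0.633,0,-0.195],
    [0.032,0.633,0,-0.195],
    [0.032,0.633,0,-0.195],
    [0.032,0.633,0,-0.195],
  ],
)

```text
time: 15.5
tool_pos: [0.4457, 0.0056, 0.1706]
ee_rot: [-3.136, -0.004, 1.887]
wrist_force: [0.6, -0.3, -1.9]
width: 0.0541
finger_force: 30.0
```

Emit:
arm_command(
  targets=[
    [0.42,0.4,0,-0.195],
    [0.42,0.4,0,-0.195],
    [0.42,0.4,0,-0.195],
    [0.42,0.4,0,-0.195],
    [0.42,0.4,0,-0.195],
    [0.42,0.4,0,-0.195],
    [0.42,0.4,0,-0.195],
    [0.42,0.4,0,-0.195],
  ],
)

```text
time: 16.17
tool_pos: [0.6597, 0.2074, 0.1635]
ee_rot: [-3.13, 0.001, 1.482]
wrist_force: [-1.9, 0.2, -3.4]
width: 0.0538
finger_force: 30.0
```

Emit:
arm_command(
  targets=[
    [0,0,0,0],
    [0,0,0,0],
    [0,0,0,0],
    [0,0,0,0],
  ],
)

```text
time: 16.5
tool_pos: [0.6574, 0.2013, 0.1751]
ee_rot: [3.141, 0.0, 1.477]
wrist_force: [0.1, -0.4, -2.0]
width: 0.0543
finger_force: 30.0
```

```bash
cat > see.py <<'E'
from h import *
import sys
im,c,o=shot('wrist',sys.argv[1]);zb=float(sys.argv[2]);print(o['time'],o['tool_pos'],o['ee_rot'],o['wrist_force'])
x,y,z=o['tool_pos'];a=o['ee_rot'][2];zb=zb if zb>0 else z+zb
for n,b in(('S@tcp',box(x,y,a,.1,.054,zb,zb+.036)),('M',box(.658,.2012,1.477,.125,.06,.065,.107)),('L',box(.658,.2005,1.477,.15,.066,.015,.065))):print(n,proj(c,b).round(1).tolist())
print(edges(im,335,355,80,190),edges(im,280,300,80,190))
E
python3 see.py w11 -0.0135
```

```text
16.5 [0.65736401 0.20130982 0.17507654] [3.14145165e+00 1.78585531e-04 1.47663917e+00] [ 0.14971809 -0.39641512 -1.95359872]
S@tcp [[356.0, 294.2], [363.3, 328.4], [278.5, 294.2], [270.9, 328.4], [360.9, 149.9], [370.5, 157.5], [273.3, 149.9], [263.4, 157.5]]
M [[347.9, 252.0], [352.3, 272.4], [288.3, 252.1], [283.9, 272.4], [351.1, 124.8], [356.7, 126.3], [285.0, 124.8], [279.4, 126.3]]
L [[346.2, 244.3], [350.6, 264.0], [290.0, 244.4], [285.7, 264.0], [349.4, 112.0], [354.9, 111.3], [286.8, 112.0], [281.4, 111.3]]
[(np.float64(101.4), 42), (np.float64(110.9), 59), (np.float64(113.5), 23), (np.float64(123.8), 116), (np.float64(126.3), 110), (np.float64(145.4), 33), (np.float64(154.5), 105), (np.float64(161.8), 137), (np.float64(187.5), 57)] [(np.float64(100.7), 39), (np.float64(110.9), 61), (np.float64(113.3), 19), (np.float64(124.1), 88), (np.float64(126.7), 108), (np.float64(146.3), 68), (np.float64(154.7), 67), (np.float64(161.9), 109), (np.float64(168.9), 16), (np.float64(182.2), 49)]
```

Emit:
arm_command(
  targets=[
    [0.001,0.0048,-0.04,0],
    [0.001,0.0048,-0.075,0],
    [0.001,0.0048,-0.095,0],
    [0.001,0.0048,-0.102,0],
    [0.001,0.0048,-0.106,0],
    [0.001,0.0048,-0.108,0],
    [0.001,0.0048,-0.108,0],
    [0.001,0.0048,-0.108,0],
  ],
)

```text
time: 17.22
tool_pos: [0.6578, 0.204, 0.1279]
ee_rot: [3.138, -0.001, 1.477]
wrist_force: [-7.8, -1.6, 14.3]
width: 0.0534
finger_force: 30.0
```

```bash
python3 see.py w12 0.107
```

```text
17.2167 [0.6577955  0.20399581 0.12789394] [ 3.13845201e+00 -6.85466595e-04  1.47722536e+00] [-7.7933302  -1.6395401  14.27694868]
S@tcp [[354.7, 288.5], [361.6, 320.3], [279.6, 288.6], [272.7, 320.5], [359.2, 148.7], [368.2, 155.6], [274.8, 148.7], [265.9, 155.6]]
M [[352.4, 278.2], [358.8, 307.2], [282.9, 278.3], [276.8, 307.3], [357.0, 130.2], [365.3, 133.2], [278.3, 130.2], [270.3, 133.2]]
L [[349.7, 265.2], [355.5, 291.8], [285.5, 265.3], [279.9, 291.9], [353.9, 114.6], [361.5, 114.2], [281.3, 114.6], [273.9, 114.2]]
[(np.float64(101.9), 39), (np.float64(113.8), 73), (np.float64(116.5), 35), (np.float64(129.5), 154), (np.float64(132.8), 145), (np.float64(154.3), 120), (np.float64(162.7), 135), (np.float64(187.6), 61)] [(np.float64(102.0), 51), (np.float64(113.6), 95), (np.float64(116.2), 37), (np.float64(129.7), 142), (np.float64(132.8), 156), (np.float64(154.9), 137), (np.float64(158.4), 20), (np.float64(162.8), 120), (np.float64(171.6), 20), (np.float64(176.0), 18), (np.float64(182.5), 34), (np.float64(184.8), 31)]
```

Emit:
arm_command(
  targets=[
    [0,0.001,0.004,0],
    [0,0.001,0.006,0],
    [0,0.001,0.006,0],
    [0,0.001,0.006,0],
  ],
)

```text
time: 17.6
tool_pos: [0.6585, 0.2044, 0.128]
ee_rot: [3.139, -0.0, 1.477]
wrist_force: [-3.0, -2.0, 9.0]
width: 0.0537
finger_force: 30.0
```

Emit:
arm_command(
  targets=[
    [0,0,0,0],
    [0,0,0,0],
    [0,0,0,0],
    [0,0,0,0],
  ],
  claw=0,
)

```text
time: 17.93
tool_pos: [0.6587, 0.2053, 0.1234]
ee_rot: [3.141, -0.0, 1.478]
wrist_force: [-0.2, 0.7, -0.5]
width: 0.0771
finger_force: 0.0
```

Emit:
arm_command(
  targets=[
    [0,0,0.06,0],
    [0,0,0.12,0],
    [0,0,0.16,0],
    [0,0,0.16,0],
    [0,0,0.16,0],
  ],
)

```text
time: 18.35
tool_pos: [0.6595, 0.2056, 0.205]
ee_rot: [3.138, -0.001, 1.478]
wrist_force: [-0.7, 1.6, -0.1]
width: 0.0937
finger_force: 0.0
```

```bash
python3 see.py w13 0.107; python3 - <<'E'
from h import *
im=cv2.imread('pics/w13.png');cv2.imwrite('pics/w13c.png',cv2.resize(im[60:330,180:460],None,fx=2.2,fy=2.2,interpolation=cv2.INTER_CUBIC))
E
```

```text
18.35 [0.65948968 0.20560022 0.2050489 ] [ 3.13829326e+00 -1.07610739e-03  1.47793194e+00] [-0.70266261  1.58508862 -0.07662809]
S@tcp [[345.2, 245.4], [349.0, 262.5], [288.9, 245.5], [285.2, 262.6], [347.7, 139.8], [352.2, 143.3], [286.3, 139.8], [281.8, 143.3]]
M [[343.2, 244.4], [346.7, 261.7], [288.9, 244.5], [285.1, 261.7], [345.8, 128.7], [350.2, 130.6], [286.1, 128.7], [281.5, 130.5]]
L [[342.2, 238.4], [345.7, 255.4], [290.2, 238.4], [286.5, 255.5], [344.8, 116.6], [349.2, 116.6], [287.4, 116.5], [282.8, 116.5]]
[(np.float64(104.8), 20), (np.float64(106.9), 62), (np.float64(116.0), 46), (np.float64(118.3), 18), (np.float64(127.9), 75), (np.float64(130.5), 72), (np.float64(145.7), 80), (np.float64(149.9), 108), (np.float64(163.8), 19), (np.float64(172.5), 56)] [(np.float64(106.8), 68), (np.float64(115.8), 75), (np.float64(118.4), 24), (np.float64(128.1), 92), (np.float64(130.8), 108), (np.float64(145.4), 108), (np.float64(149.9), 113), (np.float64(163.3), 36)]
```

View pics/w13c.png

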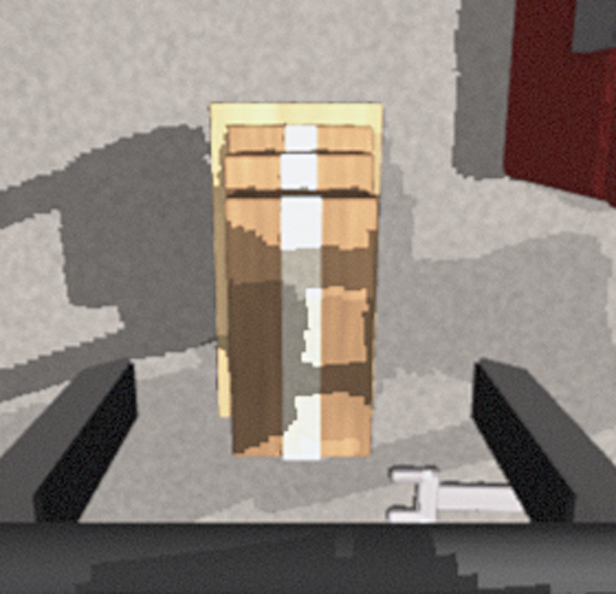

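The column stands with the tapes in line (S at crop 226–378, M 225–375, L 227–372, pallet 210–383), and offsets are about 1–2 mm. Next is the bottle.

Emit:
arm_command(
  targets=[
    [-0.47,0.23,0,-0.299],
    [-0.47,0.23,0,-0.299],
    [-0.47,0.23,0,-0.299],
    [-0.47,0.23,0,-0.299],
    [-0.47,0.23,0,-0.299],
    [-0.47,0.23,0,-0.299],
    [-0.47,0.23,0,-0.299],
    [-0.47,0.23,0,-0.299],
  ],
)

```text
time: 19.07
tool_pos: [0.4204, 0.3212, 0.2018]
ee_rot: [-3.14, 0.003, 0.856]
wrist_force: [0.4, -0.0, 0.2]
width: 0.0939
finger_force: 0.0
```

Emit:
arm_command(
  targets=[
    [0,0,0,0],
    [0,0,0,0],
    [0,0,0,0],
    [0,0,0,0],
  ],
)

```text
time: 19.4
tool_pos: [0.425, 0.3195, 0.203]
ee_rot: [3.142, 0.001, 0.85]
wrist_force: [-0.4, -0.6, -0.3]
width: 0.094
finger_force: 0.0
```

```bash
python3 - <<'E'
from h import *
im,c,o=shot('wrist','w14');print(o['time'],o['tool_pos'],o['ee_rot'])
p=[.4246,.3209,.852]
print('top face pred',proj(c,box(*p,.108,.05,.0499,.05)).round(1)[::2].tolist())
hsv=cv2.cvtColor(im,cv2.COLOR_BGR2HSV)
w=(hsv[...,2]>215)&(hsv[...,1]<25)
u,v=proj(c,[[*p[:2],.05]])[0];m=blob(w,u,v,1)
ys,xs=np.nonzero(m);print(m.sum()/255,xs.min(),xs.max(),ys.min(),ys.max(),cv2.minAreaRect(np.c_[xs,ys].astype(np.float32)))
print(fit([(c,m)],p,.108,.05,.0499,.05))
for r in range(80,280,12):
    k=np.nonzero(m[r])[0];d=np.nonzero(hsv[r,240:400,2]<60)[0];print(r,(k.min(),k.max()) if len(k) else None,(240+d.min(),240+d.max()) if len(d) else None, hsv[r,318])
E
```

```text
19.4 [0.42498956 0.31952757 0.20295198] [3.14151896e+00 1.07167265e-03 8.49520079e-01]
top face pred [[337.7, 228.7], [293.6, 228.8], [339.1, 131.6], [291.4, 131.7]]Traceback (most recent call last):
  File "<stdin>", line 8, in <module>
    return umr_minimum(a, axis, None, out, keepdims, initial, where)
ValueError: zero-size array to reduction operation minimum which has no identity
```

```bash
python3 - <<'E'
from h import *
im=cv2.imread('pics/w14.png');hsv=cv2.cvtColor(im,cv2.COLOR_BGR2HSV)
t=np.ascontiguousarray(im.transpose(1,0,2))
for r in (140,160,180,200,215):print(r,edges(t,r-3,r+3,270,365))
for x in(302,315,328):print(x,edges(im,x-4,x+4,80,250), hsv[180,x],hsv[120,x])
E
```

```text
140 [(np.float64(291.1), 54), (np.float64(293.8), 114), (np.float64(305.1), 12), (np.float64(338.5), 85)]
160 [(np.float64(291.3), 90), (np.float64(294.0), 138), (np.float64(338.5), 102)]
180 [(np.float64(294.9), 52), (np.float64(303.2), 43), (np.float64(315.9), 12), (np.float64(338.6), 42), (np.float64(356.6), 86)]
200 [(np.float64(295.2), 53), (np.float64(324.1), 83), (np.float64(332.4), 89), (np.float64(338.4), 65), (np.float64(346.4), 27), (np.float64(356.7), 86), (np.float64(360.6), 26)]
215 [(np.float64(295.7), 53), (np.float64(323.7), 62), (np.float64(332.2), 78), (np.float64(338.0), 63), (np.float64(346.1), 12), (np.float64(356.1), 53)]
302 [(np.float64(110.2), 25), (np.float64(114.4), 13), (np.float64(130.3), 90), (np.float64(134.4), 91), (np.float64(136.9), 116), (np.float64(176.2), 101), (np.float64(230.7), 54), (np.float64(242.6), 18), (np.float64(245.3), 13)] [ 21  29 166] [ 15  15 165]
315 [(np.float64(109.6), 132), (np.float64(129.7), 218), (np.float64(134.5), 132), (np.float64(137.3), 115), (np.float64(176.6), 116), (np.float64(190.5), 98), (np.float64(193.5), 102), (np.float64(197.2), 43), (np.float64(229.5), 23), (np.float64(232.0), 38)] [ 22  23 123] [140  15  50]
328 [(np.float64(109.7), 72), (np.float64(129.8), 183), (np.float64(134.4), 139), (np.float64(137.3), 116), (np.float64(176.6), 126), (np.float64(190.8), 114), (np.float64(213.4), 12), (np.float64(216.5), 92), (np.float64(225.3), 96), (np.float64(230.9), 74)] [ 25  27 123] [173  11  94]
```

Emit:
arm_command(
  targets=[
    [0.051,0.059,-0.08,0],
    [0.051,0.059,-0.16,0],
    [0.051,0.059,-0.24,0],
    [0.051,0.059,-0.32,0],
    [0.051,0.059,-0.37,0],
    [0.051,0.059,-0.39,0],
    [0.051,0.059,-0.39,0],
    [0.051,0.059,-0.39,0],
  ],
)

```text
time: 20.12
tool_pos: [0.4503, 0.35, 0.0096]
ee_rot: [3.141, -0.001, 0.851]
wrist_force: [-0.6, -1.0, 1.1]
width: 0.094
finger_force: 0.0
```

Emit:
arm_command(
  targets=[
    [0,0,0,0],
    [0,0,0,0],
    [0,0,0,0],
    [0,0,0,0],
    [0,0,0,0],
    [0,0,0,0],
    [0,0,0,0],
  ],
  claw=1,
)

```text
time: 20.7
tool_pos: [0.4492, 0.3499, 0.0088]
ee_rot: [3.141, -0.0, 0.852]
wrist_force: [0.2, 0.6, -0.6]
width: 0.0507
finger_force: 0.0
```

Emit:
arm_command(
  targets=[
    [0,0,0.03,0],
    [0,0,0.06,0],
    [0,0,0.08,0],
    [0,0,0.08,0],
    [0,0,0.08,0],
  ],
)

```text
time: 21.12
tool_pos: [0.4494, 0.35, 0.0487]
ee_rot: [3.141, -0.001, 0.852]
wrist_force: [-0.4, 0.5, -2.3]
width: 0.0501
finger_force: 30.0
```

```bash
cat > btl.py <<'E'
from h import *
import sys
g=float(sys.argv[2])  # grip distance from base
im,c,o=shot('wrist',sys.argv[1]);print(o['time'],o['tool_pos'],o['ee_rot'],o['wrist_force'].round(1),o['wrist_torque'].round(2),o['width'])
a=o['ee_rot'][2];d=np.array([np.cos(a),np.sin(a),0]);G=o['tool_pos']+[0,0,.019]
# candidate tilt: cap edge positions
for th in range(0,91,15):
    t=np.radians(th);ax=np.cos(t)*d+np.sin(t)*np.array([0,0,1]);up=-np.sin(t)*d+np.cos(t)*np.array([0,0,1])
    q=[G+ax*(135-g*1000)/1000+up*.0135,G+ax*(135-g*1000)/1000-up*.0135,G+ax*(.108-g)+up*.025]
    print(th,proj(c,q).round(0).tolist())
print(edges(im,312,324,10,290),'side',edges(im,296,304,10,290))
E
python3 btl.py w15 .095
```

```text
21.1167 [0.44937289 0.35000393 0.04873882] [ 3.14130357e+00 -7.24934204e-04  8.51607139e-01] [-0.4  0.5 -2.3] [0.05 0.09 0.05] 0.05012697656255776
0 [[315.0, 182.0], [315.0, 172.0], [315.0, 244.0]]
15 [[315.0, 197.0], [315.0, 172.0], [315.0, 260.0]]
30 [[315.0, 218.0], [315.0, 177.0], [315.0, 275.0]]
45 [[314.0, 243.0], [315.0, 189.0], [315.0, 287.0]]
60 [[314.0, 270.0], [315.0, 207.0], [315.0, 296.0]]
75 [[314.0, 294.0], [314.0, 231.0], [315.0, 300.0]]
90 [[315.0, 313.0], [314.0, 257.0], [315.0, 301.0]]
[(np.float64(16.3), 12), (np.float64(20.0), 14), (np.float64(40.4), 21), (np.float64(45.7), 42), (np.float64(153.7), 16), (np.float64(167.0), 67), (np.float64(174.7), 69), (np.float64(183.7), 27), (np.float64(223.5), 76), (np.float64(227.5), 33), (np.float64(236.7), 43), (np.float64(243.9), 17)] side [(np.float64(16.3), 16), (np.float64(28.7), 25), (np.float64(49.6), 23), (np.float64(55.7), 64), (np.float64(152.5), 15), (np.float64(167.7), 85), (np.float64(176.5), 64), (np.float64(220.9), 53), (np.float64(227.5), 34), (np.float64(237.0), 35), (np.float64(243.8), 20)]
```

The bottle is held firmly and level: its edges at rows 244 and 174–184 match 0° tilt. I test whether a slightly smaller closure softens the grip enough for the base to swing down.

Emit:
arm_command(
  targets=[
    [0,0,0,0],
    [0,0,0,0],
  ],
  claw=0.5,
)

```text
time: 21.33
tool_pos: [0.4485, 0.3494, 0.0473]
ee_rot: [-3.141, 0.002, 0.852]
wrist_force: [0.4, -1.1, -2.8]
width: 0.0498
finger_force: 30.0
```

Emit:
arm_command(
  targets=[
    [0,0,0,0],
    [0,0,0,0],
  ],
  claw=0.48,
)

```text
time: 21.5
tool_pos: [0.4489, 0.3497, 0.048]
ee_rot: [-3.141, 0.001, 0.852]
wrist_force: [-0.0, -0.5, -3.0]
width: 0.0495
finger_force: 30.0
```

Emit:
arm_command(
  targets=[
    [0,0,0,0],
    [0,0,0,0],
  ],
  claw=0.473,
)

```text
time: 21.67
tool_pos: [0.4492, 0.3498, 0.0485]
ee_rot: [3.142, 0.0, 0.852]
wrist_force: [-0.3, -0.1, -2.6]
width: 0.0501
finger_force: 22.2
```

```bash
python3 btl.py w16 .095 | sed -n '1p;9p'
```

```text
21.6667 [0.44915481 0.34983746 0.04846722] [3.14157317e+00 2.64159730e-04 8.51611056e-01] [-0.3 -0.1 -2.6] [ 0.04  0.03 -0.  ] 0.05006638842111851
[(np.float64(15.6), 13), (np.float64(20.4), 13), (np.float64(39.2), 18), (np.float64(45.3), 36), (np.float64(153.2), 13), (np.float64(167.0), 67), (np.float64(174.6), 68), (np.float64(183.9), 27), (np.float64(218.6), 13), (np.float64(223.5), 78), (np.float64(227.6), 33), (np.float64(236.6), 43), (np.float64(243.6), 19)] side [(np.float64(28.1), 25), (np.float64(49.0), 22), (np.float64(55.1), 61), (np.float64(152.5), 24), (np.float64(167.6), 91), (np.float64(176.5), 68), (np.float64(182.7), 13), (np.float64(221.0), 53), (np.float64(227.5), 33), (np.float64(237.1), 34), (np.float64(243.6), 20)]
```

Force does fall with closure (22 N at 0.473), so I ease it further.

Emit:
arm_command(
  targets=[
    [0,0,0,0],
    [0,0,0,0],
  ],
  claw=0.471,
)

```text
time: 21.88
tool_pos: [0.4492, 0.3499, 0.0487]
ee_rot: [3.141, -0.0, 0.852]
wrist_force: [-0.2, -0.0, -3.2]
width: 0.0502
finger_force: 10.6
```

Emit:
arm_command(
  targets=[
    [0,0,0,0],
    [0,0,0,0],
  ],
  claw=0.4705,
)

```text
time: 22.05
tool_pos: [0.4492, 0.3499, 0.0487]
ee_rot: [3.141, -0.0, 0.852]
wrist_force: [0.8, 0.0, -3.5]
width: 0.0501
finger_force: 9.1
```

```bash
python3 btl.py w17 .095 | sed -n '1p;9p'
```

```text
22.05 [0.44923911 0.34988001 0.04865766] [ 3.14148063e+00 -8.44689150e-05  8.51593560e-01] [ 0.8  0.  -3.5] [-0.02 -0.01  0.01] 0.0500690682705488
[(np.float64(16.4), 13), (np.float64(19.8), 13), (np.float64(39.7), 20), (np.float64(45.8), 37), (np.float64(153.5), 14), (np.float64(166.7), 77), (np.float64(174.6), 70), (np.float64(183.7), 29), (np.float64(218.8), 13), (np.float64(223.5), 79), (np.float64(227.5), 33), (np.float64(236.6), 45), (np.float64(243.8), 18)] side [(np.float64(14.2), 15), (np.float64(28.4), 24), (np.float64(49.5), 23), (np.float64(55.4), 63), (np.float64(152.3), 18), (np.float64(167.7), 86), (np.float64(176.5), 64), (np.float64(220.8), 56), (np.float64(227.5), 33), (np.float64(237.0), 35), (np.float64(243.6), 20)]
```

Emit:
arm_command(
  targets=[
    [0,0,0,0],
    [0,0,0,0],
  ],
  claw=0.47,
)

```text
time: 22.27
tool_pos: [0.4492, 0.3499, 0.0487]
ee_rot: [3.142, -0.0, 0.852]
wrist_force: [-0.1, -0.5, -2.6]
width: 0.0502
finger_force: 7.5
```

Emit:
arm_command(
  targets=[
    [0,0,0,0],
    [0,0,0,0],
  ],
  claw=0.4697,
)

```text
time: 22.43
tool_pos: [0.4492, 0.3499, 0.0487]
ee_rot: [3.141, 0.0, 0.852]
wrist_force: [-0.0, -0.6, -3.7]
width: 0.0502
finger_force: 5.6
```

```bash
python3 btl.py w18 .095 | sed -n '1p;9p'
```

```text
22.4333 [0.44918468 0.34985126 0.04866886] [3.14146675e+00 8.81693167e-05 8.51637886e-01] [-0.  -0.6 -3.7] [-0.03  0.05 -0.  ] 0.05018339168019141
[(np.float64(17.9), 13), (np.float64(20.1), 14), (np.float64(39.6), 21), (np.float64(45.6), 35), (np.float64(153.4), 12), (np.float64(163.5), 48), (np.float64(170.6), 63), (np.float64(191.4), 19), (np.float64(220.5), 15), (np.float64(228.2), 82), (np.float64(233.6), 27), (np.float64(241.9), 26), (np.float64(251.6), 16)] side [(np.float64(15.2), 13), (np.float64(28.5), 24), (np.float64(48.9), 19), (np.float64(55.4), 62), (np.float64(152.3), 18), (np.float64(163.7), 81), (np.float64(173.6), 49), (np.float64(224.3), 42), (np.float64(233.4), 26), (np.float64(241.9), 26), (np.float64(251.8), 17)]
```

The bottle has started to swing (edge at row 251.6, about 7°). I let it go on at this closure.

Emit:
arm_command(
  targets=[
    [0,0,0,0],
    [0,0,0,0],
    [0,0,0,0],
    [0,0,0,0],
    [0,0,0.01,0],
    [0,0,0.02,0],
    [0,0,0.02,0],
    [0,0,0.02,0],
  ],
)

```text
time: 23.15
tool_pos: [0.4497, 0.3502, 0.0595]
ee_rot: [3.141, -0.002, 0.852]
wrist_force: [0.5, -0.6, -4.0]
width: 0.0499
finger_force: 5.6
```

```bash
python3 btl.py w19 .095
```

```text
23.15 [0.4497334  0.35022486 0.05948195] [ 3.14102375e+00 -1.70329254e-03  8.51627806e-01] [ 0.5 -0.6 -4. ] [-0.01  0.04  0.05] 0.04993018757528593
0 [[315.0, 182.0], [315.0, 172.0], [315.0, 244.0]]
15 [[315.0, 197.0], [315.0, 172.0], [315.0, 260.0]]
30 [[315.0, 218.0], [315.0, 177.0], [315.0, 275.0]]
45 [[314.0, 243.0], [315.0, 189.0], [315.0, 287.0]]
60 [[314.0, 270.0], [315.0, 207.0], [315.0, 296.0]]
75 [[314.0, 294.0], [314.0, 230.0], [315.0, 300.0]]
90 [[315.0, 313.0], [314.0, 257.0], [315.0, 301.0]]
[(np.float64(11.4), 14), (np.float64(23.7), 12), (np.float64(27.5), 15), (np.float64(44.5), 20), (np.float64(49.3), 36), (np.float64(151.7), 14), (np.float64(161.7), 41), (np.float64(166.4), 15), (np.float64(170.3), 66), (np.float64(223.4), 13), (np.float64(234.4), 102), (np.float64(241.2), 26), (np.float64(245.0), 13), (np.float64(247.3), 16)] side [(np.float64(20.0), 29), (np.float64(23.0), 17), (np.float64(31.7), 12), (np.float64(35.1), 27), (np.float64(53.5), 25), (np.float64(59.6), 67), (np.float64(149.7), 25), (np.float64(161.7), 69), (np.float64(174.8), 38), (np.float64(230.3), 44), (np.float64(241.1), 23), (np.float64(247.1), 15), (np.float64(256.8), 12)]
```

Emit:
arm_command(
  targets=[
    [0,0,0,0],
    [0,0,0,0],
    [0,0,0,0],
    [0,0,0,0],
    [0,0,0,0],
    [0,0,0,0],
  ],
  claw=0.4694,
)

```text
time: 23.7
tool_pos: [0.4491, 0.3498, 0.0585]
ee_rot: [3.142, 0.0, 0.852]
wrist_force: [-0.1, -0.2, -1.8]
width: 0.0502
finger_force: 4.6
```

```bash
python3 btl.py w20 .095| sed -n '1p;9p'
```

```text
23.7 [0.44910974 0.34981329 0.05854258] [3.14155720e+00 3.29399578e-04 8.51630463e-01] [-0.1 -0.2 -1.8] [-0.04  0.16 -0.04] 0.05018212003399891
[(np.float64(25.0), 15), (np.float64(42.6), 19), (np.float64(48.5), 38), (np.float64(151.8), 15), (np.float64(163.6), 39), (np.float64(171.2), 79), (np.float64(236.2), 96), (np.float64(242.8), 24), (np.float64(246.8), 17), (np.float64(249.2), 18)] side [(np.float64(17.8), 29), (np.float64(27.8), 12), (np.float64(33.1), 25), (np.float64(52.0), 21), (np.float64(57.6), 72), (np.float64(148.5), 27), (np.float64(161.6), 73), (np.float64(176.1), 32), (np.float64(226.1), 23), (np.float64(231.4), 48), (np.float64(243.1), 23), (np.float64(246.8), 14), (np.float64(249.2), 18)]
```

```bash
cat > tilt.py <<'E'
from h import *
import sys
def run(name,g=.095):
    im,c,o=shot('wrist',name);a=o['ee_rot'][2];d=np.array([np.cos(a),np.sin(a),0]);G=o['tool_pos']+[0,0,.019];z=np.array([0,0,1.])
    print(o['time'],o['tool_pos'].round(4),'F',o['wrist_force'].round(1),'w',o['width'].round(4),o['finger_force'])
    for th in range(0,100,10):
        t=np.radians(th);ax=np.cos(t)*d+np.sin(t)*z;up=-np.sin(t)*d+np.cos(t)*z
        P=[G+ax*(l-g)+up*h for l,h in((.135,-.0135),(.135,.0135),(.114,-.0135),(.114,.0135),(.108,.018),(.108,.025),(.108,-.025),(.05,-.025))]
        print(th,proj(c,P)[:,1].round(0).astype(int).tolist())
    print(edges(im,312,324,100,292))
run(sys.argv[1])
E
python3 tilt.py w21
```

```text
Traceback (most recent call last):
  File "tilt.py", line 11, in <module>
    run(sys.argv[1])
    ~~~^^^^^^^^^^^^^
  File "tilt.py", line 5, in run
    print(o['time'],o['tool_pos'].round(4),'F',o['wrist_force'].round(1),'w',o['width'].round(4),o['finger_force'])
                                                                             ^^^^^^^^^^^^^^^^
AttributeError: 'float' object has no attribute 'round'
```

```bash
sed -i "s/o\['width'\].round(4)/o['width']/" tilt.py; python3 tilt.py w21
```

```text
23.8 [0.4491 0.3498 0.0586] F [ 0.1 -0.4 -2.2] w 0.05020467571207427 4.582730904221535
0 [172, 182, 208, 223, 238, 244, 212, 295]
10 [172, 191, 206, 231, 246, 255, 207, 282]
20 [173, 204, 206, 239, 254, 265, 202, 269]
30 [177, 218, 206, 247, 262, 275, 199, 257]
40 [184, 235, 209, 256, 269, 283, 197, 244]
50 [194, 252, 212, 264, 276, 290, 197, 231]
60 [207, 270, 217, 272, 281, 296, 198, 219]
70 [222, 286, 223, 278, 285, 299, 201, 208]
80 [239, 301, 230, 284, 288, 301, 205, 196]
90 [257, 313, 238, 288, 289, 301, 212, 186]
[(np.float64(151.8), 16), (np.float64(163.6), 39), (np.float64(171.1), 74), (np.float64(236.2), 94), (np.float64(243.0), 22), (np.float64(246.8), 16), (np.float64(249.2), 18), (np.float64(259.3), 12)]
```

Emit:
arm_command(
  targets=[
    [0,0,0,0],
    [0,0,0,0],
    [0,0,0,0],
    [0,0,0,0],
  ],
  claw=0.4691,
)

```text
time: 24.18
tool_pos: [0.4492, 0.3499, 0.0586]
ee_rot: [3.141, 0.0, 0.852]
wrist_force: [0.5, -0.1, -2.2]
width: 0.0501
finger_force: 3.6
```

```bash
python3 tilt.py w22 | sed -n '1p;12p'
```

```text
24.1833 [0.4492 0.3499 0.0586] F [ 0.5 -0.1 -2.2] w 0.05007940633199478 3.5805387049913406
[(np.float64(152.1), 15), (np.float64(164.1), 32), (np.float64(171.0), 77), (np.float64(223.3), 13), (np.float64(236.3), 95), (np.float64(242.9), 23), (np.float64(246.8), 16), (np.float64(249.2), 18)]
```

Emit:
arm_command(
  targets=[
    [0,0,0,0],
    [0,0,0,0],
    [0,0,0,0],
    [0,0,0,0],
  ],
  claw=0.4688,
)

```text
time: 24.57
tool_pos: [0.4492, 0.3499, 0.0586]
ee_rot: [3.142, -0.0, 0.852]
wrist_force: [0.4, -1.2, -1.7]
width: 0.0503
finger_force: 2.6
```

```bash
python3 tilt.py w23 | sed -n '1p;12p'
```

```text
24.5667 [0.4492 0.3499 0.0586] F [ 0.4 -1.2 -1.7] w 0.050329234322810265 2.5769679620862007
[(np.float64(151.9), 15), (np.float64(163.8), 34), (np.float64(171.1), 79), (np.float64(236.1), 97), (np.float64(243.1), 22), (np.float64(246.8), 16), (np.float64(249.2), 19), (np.float64(259.5), 12)]
```

Emit:
arm_command(
  targets=[
    [0,0,0.02,0],
    [0,0,0.04,0],
    [0,0,0.06,0],
    [0,0,0.06,0],
    [0,0,0.06,0],
    [0,0,0.06,0],
  ],
  claw=0.4694,
)

```text
time: 25.12
tool_pos: [0.4493, 0.3499, 0.089]
ee_rot: [3.141, -0.0, 0.852]
wrist_force: [-0.4, 0.5, -3.1]
width: 0.05
finger_force: 4.5
```

```bash
python3 tilt.py w24
```

```text
25.1167 [0.4493 0.3499 0.089 ] F [-0.4  0.5 -3.1] w 0.050020172729674135 4.529112204909325
0 [172, 182, 208, 223, 238, 244, 212, 295]
10 [171, 191, 206, 231, 246, 254, 207, 282]
20 [173, 203, 206, 239, 254, 265, 202, 269]
30 [177, 218, 206, 247, 262, 275, 199, 257]
40 [184, 235, 209, 256, 269, 283, 197, 244]
50 [194, 252, 212, 264, 276, 290, 197, 231]
60 [207, 270, 217, 271, 281, 296, 198, 219]
70 [222, 286, 223, 278, 285, 299, 201, 208]
80 [239, 301, 230, 284, 288, 301, 205, 196]
90 [257, 313, 238, 288, 289, 301, 212, 186]
[(np.float64(143.8), 14), (np.float64(166.6), 14), (np.float64(170.7), 78), (np.float64(180.5), 53), (np.float64(245.2), 104), (np.float64(255.8), 14), (np.float64(272.1), 15), (np.float64(284.6), 36)]
```

It rotates as it rises (about 28° now), so I keep raising.

Emit:
arm_command(
  targets=[
    [0,0,0.01,0],
    [0,0,0.02,0],
    [0,0,0.03,0],
    [0,0,0.04,0],
    [0,0,0.05,0],
    [0,0,0.05,0],
    [0,0,0.05,0],
    [0,0,0.05,0],
  ],
)

```text
time: 25.83
tool_pos: [0.4491, 0.3498, 0.1135]
ee_rot: [3.142, 0.0, 0.852]
wrist_force: [0.7, -0.4, -3.1]
width: 0.0501
finger_force: 4.5
```

```bash
python3 tilt.py w25| sed -n '1p;12p'; python3 - <<'E'
from h import *
im,c,o=shot('scene','s1');d=np.array([np.cos(.852),np.sin(.852),0]);z=np.array([0,0,1.])
G=o['tool_pos']+[0,0,.019]
for th in(30,45,60,75,90):
    t=np.radians(th);ax=np.cos(t)*d+np.sin(t)*z
    print(th,'capend',proj(c,[G+ax*.04])[0].round(1),'base',proj(c,[G-ax*.095])[0].round(1))
u,v=proj(c,[G])[0].astype(int);hsv=cv2.cvtColor(im,cv2.COLOR_BGR2HSV);sub=hsv[v-30:v+50,u-40:u+40]
for r in range(0,80,3):print(v-30+r,''.join('W' if (p[2]>140 and p[1]<45) else ('#' if p[2]<45 else '.') for p in sub[r]),end='\n')
print(u-40)
E
```

```text
25.8333 [0.4491 0.3498 0.1135] F [ 0.7 -0.4 -3.1] w 0.050141699678611644 4.528030157089233
[(np.float64(139.3), 26), (np.float64(168.7), 79), (np.float64(180.7), 53), (np.float64(245.4), 120), (np.float64(255.8), 16), (np.float64(258.4), 13), (np.float64(272.3), 16), (np.float64(284.3), 34)]
30 capend [438.1 139.5] base [400.6 145.4]
45 capend [436.7 136.7] base [404.  151.5]
60 capend [434.5 134.3] base [408.9 156.9]
75 capend [431.8 132.3] base [414.8 161.2]
90 capend [428.7 130.9] base [421.6 164.4]
111 WWWWWWWWWWWWWWWWWWWWWWWWWWWWWWW.......#############....######....###############
114 WWWWWWWWWWWWWWWWWWWWWWWWWW..........####################..###..#################
117 WWWWWWWWWWWWWWWWWWWWWWWWW..##....######.####....########........################
120 WWWWWWWWWWWWWWWWWWWWWWWW..###################..###.....WWWWWWWWW...#############
123 WWWWWWWWWWWWWWWWWWWWWWWW....########################..WWWWWWWWWWWWW...##########
126 WWWWWWWWWWWWWWWWWWWWWWWWW............###############..WWWWWWWWWWWWWWW....#######
129 WWWWWWWWWWWWWWWWWWWWWWWWW...........................WWWWWWWWWWWWWWWWWWWW...###
[... 1006 characters left out ...]
WWWWWWWWWWWWWWWW
168 WWWWWWWWWWWW...............................WWWWWWWWWWWWWWWWWWWWWWWWWWWWWWW..WWWW
171 WWWWWWWWWWWWWW..............................WWWWWWWWWWWWWWWWWWWWWWWWWWWWWW......
174 WWWWWWWWWWWWWWW..............................WWWWWWWWWWWWWWWWWWWWWWWWWWWWWWWWWWW
177 WWWWWWWWWWWWW............................WWWWWWWWWWWWWWWWWWWWWWWWWWWWW....WWWWWW
180 WWWWWWWWWWWWWWW.....................WWWWWWWWWWWWWWWWWWWWWWWWWWWWWWWW............
183 ...................................WWWWWWWWWWWWWWWWWWWWWWWWWWWWWWWW.............
186 .............................WWWWWWWWWWWWWWWWWWWWWWWWWWWWWWWWWWWWWWW............
189 WWWWWWWWWWWWWWWWWWWWWWWWWWWWWWWWWWWWWWWWWWWWWWWWWWWWWWWWWWWWWWWWWWWWWW..........
386
```

About 28–30°. I use quick upward jerks (raising the effective weight) with slow returns to work it round.

Emit:
arm_command(
  targets=[
    [0,0,0.08,0],
    [0,0,0.08,0],
    [0,0,0.05,0],
    [0,0,0.02,0],
    [0,0,0,0],
    [0,0,0.08,0],
    [0,0,0.08,0],
    [0,0,0.08,0],
  ],
  claw=0.4693,
)

```text
time: 26.6
tool_pos: [0.4512, 0.3511, 0.1558]
ee_rot: [3.139, -0.007, 0.852]
wrist_force: [0.5, 0.2, -2.1]
width: 0.0499
finger_force: 3.9
```

```bash
python3 tilt.py w26| sed -n '1p;12p'
```

```text
26.6 [0.4512 0.3511 0.1558] F [ 0.5  0.2 -2.1] w 0.049887131327383934 3.916875869035721
[(np.float64(134.5), 28), (np.float64(165.6), 74), (np.float64(185.9), 108), (np.float64(195.5), 131), (np.float64(203.4), 98), (np.float64(226.6), 23), (np.float64(259.2), 104), (np.float64(263.4), 22), (np.float64(270.4), 16), (np.float64(273.2), 84)]
```

The jerks work (about 44°). Again.

Emit:
arm_command(
  targets=[
    [0,0,-0.03,0],
    [0,0,-0.06,0],
    [0,0,-0.06,0],
    [0,0,0.02,0],
    [0,0,0.02,0],
    [0,0,-0.02,0],
    [0,0,-0.06,0],
    [0,0,-0.06,0],
  ],
)

```text
time: 27.32
tool_pos: [0.448, 0.3491, 0.12]
ee_rot: [-3.14, 0.004, 0.852]
wrist_force: [-1.7, 0.4, -3.2]
width: 0.0499
finger_force: 3.8
```

Emit:
arm_command(
  targets=[
    [0,0,0.08,0],
    [0,0,0.08,0],
    [0,0,0.04,0],
    [0,0,0,0],
    [0,0,0,0],
    [0,0,0.08,0],
    [0,0,0.08,0],
    [0,0,0.08,0],
  ],
  claw=0.4692,
)

```text
time: 27.98
tool_pos: [0.452, 0.3516, 0.1681]
ee_rot: [3.138, -0.01, 0.852]
wrist_force: [-0.9, -0.2, -3.1]
width: 0.05
finger_force: 2.8
```

```bash
python3 tilt.py w27
```

```text
27.9833 [0.452  0.3516 0.1681] F [-0.9 -0.2 -3.1] w 0.04996406150192281 2.8023850545287132
0 [172, 181, 208, 223, 237, 243, 212, 295]
10 [171, 190, 206, 230, 245, 254, 207, 283]
20 [173, 202, 205, 238, 253, 264, 202, 270]
30 [177, 217, 206, 246, 261, 274, 199, 257]
40 [184, 233, 208, 255, 269, 283, 197, 244]
50 [193, 251, 211, 263, 275, 290, 197, 232]
60 [206, 268, 216, 271, 281, 295, 198, 220]
70 [221, 285, 222, 277, 285, 299, 200, 208]
80 [238, 300, 229, 283, 287, 301, 205, 197]
90 [255, 312, 237, 287, 289, 301, 211, 186]
[(np.float64(134.1), 25), (np.float64(164.2), 65), (np.float64(182.8), 116), (np.float64(192.1), 100), (np.float64(194.5), 73), (np.float64(196.8), 88), (np.float64(201.4), 98), (np.float64(219.7), 26), (np.float64(252.6), 110), (np.float64(261.5), 20), (np.float64(264.0), 80)]
```

Emit:
arm_command(
  targets=[
    [0,0,0,0],
    [0,0,0,0],
  ],
  claw=0.48,
)

```text
time: 28.2
tool_pos: [0.4491, 0.3498, 0.1629]
ee_rot: [-3.141, 0.001, 0.852]
wrist_force: [0.0, 0.3, -2.4]
width: 0.0495
finger_force: 28.9
```

```bash
cat > asc.py <<'E'
from h import *
import sys
im,c,o=shot('wrist',sys.argv[1]);print(o['time'],o['tool_pos'].round(4),o['wrist_force'].round(1),o['width'],o['finger_force'])
hsv=cv2.cvtColor(im,cv2.COLOR_BGR2HSV)[...,2]
for r in range(150,298,4):print(r,''.join(' .:-=+*#%@'[9-int(hsv[r,x])*10//256] for x in range(256,384,2)))
E
python3 asc.py w28; python3 - <<'E'
E
```

```text
28.2 [0.4491 0.3498 0.1629] [ 0.   0.3 -2.4] 0.04945664534292919 28.878816962242126
150 :::-::::::::--::::::::::::-----=----------------=---------------
154 :::::::::::::::::::--::::::-------------------------------------
158 :::::::::::---:::::::--::::--------=--==---------==-------------
162 :::::::::::::::::::---::::---===-----------=--------=-----------
166 :::-::::::::+++++++++++*+++*******=--------=--------=----=------
170 ==----::::::++++++++++++++**********=*=--=-==--=-*+++==---=-----
174 ++++++-+=+*++++++++++++++++************-===************=--------
178 +*+++++*++++++++++++++++++*****************************=--------
182 ++++++++++++++++*++*++++++++++++++++++*++++++++++******=-----=--
186 +++++++++++=:......................................=***=--------
190 +++++++++++-.                                     .:***=-=------
194 +++++++++++-.   .-====-=---------------------:    .:***---------
198 +++++++++++-.   :        : -====: .          -:=-==+**+----=----
202 ++++++++++**++==:-    -=====+*#%#*+=:     .-==+===++***=--------
206 +++++++++++++===+===-===+%%#########%%.    ===
[... 836 characters left out ...]
@%%%%*****
258 ***%%@@%@%-++=====================================+=+@%%%@%#****
262 **#%@%@%@+:-=++++++++++++++++++++++++++++++++++++==--*@%%@@@#***
266 *#%%%%%%%:::::=+++++++++:::::::::::::::::::----=------%@@%@%@#**
270 *%@@%%%@=::::=++*++++++-::::::::::::::::::------------+%@%%@%@#*
274 %@%@@@%%=--:-++++++++++::::::::::::-:-::::-------------#@@@%%%%#
278 @%%%@@%**#=-*++++++++=::::::--:::::::-:::--------------=@@%@@%@#
282 @@%%@@=:+**=+++++++++=:::-:::::::::::-:::---------------*%%@%@@%
286 @@%@@#  ..-=+++++++++::::::-::::::::::::-:--------------=%%%%@%%
290 @%%@@:..:--++++++*++:::::::::::-::::::::::::::------=----+@@%%%%
294 @%%%# :-::=++++++++=::::-:-::::::--::::::::-::------------#@@%%%
```

The text rendering shows the bottle has swung almost upright. The cap disc is at about (319,228) inside the body-top square, rows 186–262 and columns 278–358. The pad tips now hold its upper edge. I lower it to the bench slowly to feel for contact.

Emit:
arm_command(
  targets=[
    [0,0,-0.03,0],
    [0,0,-0.06,0],
    [0,0,-0.08,0],
    [0,0,-0.09,0],
    [0,0,-0.09,0],
  ],
)

```text
time: 28.67
tool_pos: [0.4482, 0.3492, 0.1163]
ee_rot: [-3.141, 0.004, 0.852]
wrist_force: [-0.4, 0.3, -3.7]
width: 0.0494
finger_force: 28.9
```

Emit:
arm_command(
  targets=[
    [0,0,-0.006,0],
    [0,0,-0.012,0],
    [0,0,-0.012,0],
  ],
)

```text
time: 28.92
tool_pos: [0.4493, 0.3499, 0.1127]
ee_rot: [3.141, -0.0, 0.852]
wrist_force: [-0.2, -0.0, -2.4]
width: 0.0492
finger_force: 28.9
```

Emit:
arm_command(
  targets=[
    [0,0,-0.006,0],
    [0,0,-0.012,0],
    [0,0,-0.012,0],
  ],
)

```text
time: 29.17
tool_pos: [0.4493, 0.3499, 0.1066]
ee_rot: [3.141, -0.0, 0.852]
wrist_force: [-0.3, -0.0, -2.6]
width: 0.0495
finger_force: 28.9
```

Emit:
arm_command(
  targets=[
    [0,0,-0.006,0],
    [0,0,-0.006,0],
  ],
)

```text
time: 29.33
tool_pos: [0.4501, 0.3507, 0.1065]
ee_rot: [3.141, -0.004, 0.852]
wrist_force: [-1.8, -0.4, 6.3]
width: 0.0496
finger_force: 28.9
```

Emit:
arm_command(
  targets=[
    [0,0,-0.006,0],
    [0,0,-0.006,0],
  ],
)

```text
time: 29.5
tool_pos: [0.4509, 0.3516, 0.1064]
ee_rot: [3.14, -0.008, 0.852]
wrist_force: [-3.0, -0.6, 13.3]
width: 0.0496
finger_force: 29.0
```

Emit:
arm_command(
  targets=[
    [0,0,-0.006,0],
    [0,0,-0.006,0],
  ],
)

```text
time: 29.67
tool_pos: [0.4522, 0.3527, 0.1062]
ee_rot: [3.139, -0.013, 0.852]
wrist_force: [-3.3, -0.0, 21.6]
width: 0.0495
finger_force: 29.3
```

```bash
python3 asc.py w29
```

```text
29.6667 [0.4522 0.3527 0.1062] [-3.3 -0.  21.6] 0.049460719989314755 29.25230383872986
150 :-::::::::::::--:------==---====-=-:--------=--------==-------=-
154 :::::::::::::::::-------===--------------------------==--=------
158 :::::::::::::::::-------------===--===------------------===-----
162 ::::::::::-::::::--------=---===-=----------=-=-----=---=-------
166 :::::--:::::::::--=-----------=--------------------=------------
170 ::::::----::+=+==++=***+**++*++==*#*==-===----------===--=------
174 :::::::::::-+++++*******************#*=-=----==--=---=-=---==--=
178 :-:-::::::::++++++*******#************#+-==--=---------=-*++*==-
182 ++++-:::::=-++******************************=+=+=+*++*+********-
186 ++*+==++++++-::::::...............................:************=
190 ++++++++++*-.                                     .-#**********=
194 +*+++++++**-.   .-=-=-=-----=-=--------------:    .-#**********=
198 +++++++++++-.   :      .========+:-=          :   .-*******##*+-
202 ++++++++++*-.  .:    .+====+**#%#**+=:    .+-=+==++******#****=-
206 +++++++++++*+=+:-  -+===#%############%:  -
[... 839 characters left out ...]
@%%@%*****
258 **#%@@@@@%*++=====================================+++@@%%%@#****
262 **#%%%%%@#+*+++++++++++++++++++++++++++++++++++++++=-*@@@%%@#***
266 *#%@%%%%%++++++++++++++*++++++=:::::::::::::---------=%@%@%@@#**
270 #%@%%%%@*+++++++++++++++++++++:::::::::--::---------=-+%@@%%%%#*
274 %%@%%%@#+++++++++++++++++++*+:::::::-::::::=--===------%@%@%@@%*
278 @%@@@@%-::::-===++++++*++++=::::::::-::--:------=----=-+@@@@%@@%
282 %@@@%@+::::::::=++++++++++=:::::::::::----=---------=---*@@%@@%%
286 %@%%@#:::::::::=++++++++++=:::::::-:::::-=--------------=%%@%%@%
290 %%%@@=::::::::=+++++++++++:::-:::::-::----------=--------+@@@@@%
294 %%%%#::-:::::-++++***++++-:::::::::::---------------------#@%%@%
```

Firm contact at TCP z 0.106 fits a bottle standing upright (body top at 0.108). I relieve the press, open, and look.

Emit:
arm_command(
  targets=[
    [0,0,0.008,0],
    [0,0,0.014,0],
    [0,0,0.014,0],
    [0,0,0.014,0],
  ],
)

```text
time: 30.05
tool_pos: [0.45, 0.3504, 0.1063]
ee_rot: [3.141, -0.003, 0.852]
wrist_force: [-0.8, 0.0, 6.2]
width: 0.0494
finger_force: 29.2
```

Emit:
arm_command(
  targets=[
    [0,0,0,0],
    [0,0,0,0],
    [0,0,0,0],
    [0,0,0,0],
  ],
  claw=0.3,
)

```text
time: 30.38
tool_pos: [0.4489, 0.3496, 0.1037]
ee_rot: [-3.141, 0.001, 0.852]
wrist_force: [-0.0, 0.0, -0.1]
width: 0.0657
finger_force: 0.0
```

Emit:
arm_command(
  targets=[
    [0,0,0.05,0],
    [0,0,0.1,0],
    [0,0,0.14,0],
    [0,0,0.14,0],
    [0,0,0.14,0],
    [0,0,0.14,0],
  ],
  claw=0,
)

```text
time: 30.88
tool_pos: [0.4485, 0.3494, 0.1728]
ee_rot: [-3.141, 0.003, 0.852]
wrist_force: [-0.6, -0.6, -1.3]
width: 0.094
finger_force: 0.0
```

```bash
python3 asc.py w30; python3 - <<'E'
from h import *
o=robot.get_obs();c=cam('wrist',o);print(o['tool_pos'],o['ee_rot'])
im=cv2.imread('pics/w30.png')
d=np.array([np.cos(.852),np.sin(.852)])
for k in(0,.01,.02):
    p=[*(o['tool_pos'][:2]+d*k),.852]
    print(k,'bodytop',proj(c,box(*p,.05,.05,.108,.1081))[::2].round(0).tolist(),'cap',proj(c,[[*p[:2],.135]])[0].round(0))
E
```

```text
30.8833 [0.4485 0.3494 0.1728] [-0.6 -0.6 -1.3] 0.09396583674096108 0.0
150 :----:--::------------:-::--=-======--=-=============--=-=---===
154 ----:--:::------------------=-=================-========-=======
158 -:----::-::----::-:-----::---====-=======-===-==================
162 ---:--::-:::--::::------------=--==-=========-===-=========-====
166 ------::-----:--::--:----:-====-=====-==================-=====-=
170 ---------::=-----------------====--==+#*##*#**######**-=-=====-=
174 +****++**+**++****+=+*********************#****###****==========
178 +++*+*++++*+++++******************************#****#*#=========-
182 +*++++++*++++*+++++*************************#****#**##=--=-====-
186 *+**++++*+*++***+****************************#****#**#=-========
190 +++++*+**+++*+*******************************###******--===-====
194 ++***+*+*+++*+*+**+*+*+++++++++++++++++++++++****#***+-======--=
198 *++*+++++++**++**++++++++++++++++++=+=++++++++*****#*#=====---=-
202 ++*+++*+*++**+++*++++++++***+***+**++++*++==++*##***#+======-===
206 +++*++*+*+++*+++*+++++++++++++++++++++++++++++**#*****-===
[... 1176 characters left out ...]
===
278 --*=-::..=***+**++*+*=---------:----------=-====--====--======-=
282 *+-::.....-=*++****+=-----:-------:-:----:--===-=-=====-===-==-=
286 -::.....:-=++++++++*-:---:::--------:-----:--:-=-=====---==-=--=
290 :.....:---++***+***----------------------:-----======-==========
294 ....:---:=**+**++*+---::---:---::-----:---:--=======--==========
[0.44829623 0.34927875 0.17225215] [-3.14060117  0.00373499  0.85160312]
0 bodytop [[346.0, 234.0], [286.0, 234.0], [348.0, 175.0], [285.0, 175.0]] cap [316. 216.]
0.01 bodytop [[346.0, 223.0], [286.0, 223.0], [348.0, 163.0], [284.0, 163.0]] cap [316. 203.]
0.02 bodytop [[347.0, 211.0], [286.0, 211.0], [348.0, 150.0], [284.0, 150.0]] cap [316. 189.]
```

It stands upright on the bench: cap disc at about (318,230), body top at columns 288–348, matching the expected size. I regrip it centred and lower on the body.

Emit:
arm_command(
  targets=[
    [-0.0164,-0.0188,0,0],
    [-0.0164,-0.0188,-0.05,0],
    [-0.0164,-0.0188,-0.1,0],
    [-0.0164,-0.0188,-0.15,0],
    [-0.0164,-0.0188,-0.19,0],
    [-0.0164,-0.0188,-0.205,0],
    [-0.0164,-0.0188,-0.205,0],
    [-0.0164,-0.0188,-0.205,0],
  ],
)

```text
time: 31.6
tool_pos: [0.4406, 0.3403, 0.0714]
ee_rot: [-3.141, 0.002, 0.852]
wrist_force: [-0.8, 0.0, 0.8]
width: 0.0939
finger_force: 0.0
```

Emit:
arm_command(
  targets=[
    [0,0,0,0],
    [0,0,0,0],
    [0,0,0,0],
    [0,0,0,0],
    [0,0,0,0],
    [0,0,0,0],
    [0,0,0,0],
    [0,0,0,0],
  ],
  claw=0.6,
)

```text
time: 32.27
tool_pos: [0.441, 0.3406, 0.0723]
ee_rot: [-3.142, -0.0, 0.852]
wrist_force: [-0.2, 0.1, 1.8]
width: 0.0499
finger_force: 30.0
```

Emit:
arm_command(
  targets=[
    [0,0,0.03,0],
    [0,0,0.06,0],
    [0,0,0.08,0],
    [0,0,0.08,0],
    [0,0,0.08,0],
  ],
)

```text
time: 32.68
tool_pos: [0.4411, 0.3405, 0.1121]
ee_rot: [3.141, -0.0, 0.852]
wrist_force: [1.2, -0.7, -3.3]
width: 0.0498
finger_force: 30.0
```

```bash
python3 asc.py w31 | head -40; python3 - <<'E'
from h import *
o=robot.get_obs();c=cam('wrist',o);x,y,z=o['tool_pos'];d=np.array([np.cos(.852),np.sin(.852)]);b=z-.07
for k in(-.005,0,.005):
    p=[x+d[0]*k,y+d[1]*k,.852];print(k,proj(c,box(*p,.05,.05,b+.108,b+.1081))[::2].round(0).tolist(),proj(c,[[*p[:2],b+.135]])[0].round(0))
E
```

```text
32.6833 [0.4411 0.3405 0.1121] [ 1.2 -0.7 -3.3] 0.04975134869359322 29.976482391357422
150 ::::::::::::::::::----------------------------------------------
154 ::::::::::::::::::-----------------==-----------------------=---
158 ::::::::::::::::::-------------------------------------=--------
162 :::::::::::::::::::---------------------------------------------
166 :::::::::::::::::::----------------------------=--=-----------=-
170 ::::::::::::::::::-------------------------==-----=----=--------
174 :::-::::::::::::::---------=-=--------=--=-=-------=------------
178 ++++=:::---=-+=++++************************-----=-+++++**#**#*=-
182 +++++++++++++++++******************************+**************+-
186 ++++++++++++++++*************+********************************=-
190 +++++++++++++++***+++++++++++++++*+++*************************=-
194 ++++++++++++++***++++*+*++++++++++++++************************+-
198 +++++++++++++*****+*+*++++++*++++***++************************=-
202 ++++++++++++***********+++****+********+**********************--
206 +++++++++++********************************
[... 1085 characters left out ...]
@%@@%@@@@%%%@%@@%@%@*===++=+==+#@@@@%@#*
274 %%%%%%@#+++==+++=+%@@%%@@@@%%%%%%%%%%%@@%@%%%+==++=++++#@%%%%@%#
278 @%@@%@%=++++++++=*@@@@%%@%@%%@%@%@%@@@%%%%@@%#==++===++=%@%@@%%%
282 @%%@%@=-+++=++++=%@@%%%%%%@%%%%%%%%%@@%%@@@@%%==++=++++-+%%%%@@%
286 %%%@%%--++++=++++%@%%%@@%%@@%%%%%@@@@@@%%%%%@@+=++==+++--#@@@%%%
290 %%%@@+--*+++=++=#@@@%%@%%@%%@@%@%%%%%%@%%%%%@@#=+++++++--=%@%@@%
294 %%%%#***+++==++=%%%@@@%@%@%@%%%%%%@%@@@@%%%%%%%++++=+++---#@@%%%
-0.005 [[363.0, 316.0], [267.0, 316.0], [367.0, 225.0], [263.0, 225.0]] [314. 304.]
0 [[363.0, 308.0], [267.0, 308.0], [367.0, 216.0], [262.0, 216.0]] [314. 294.]
0.005 [[364.0, 299.0], [266.0, 299.0], [368.0, 205.0], [262.0, 205.0]] [314. 283.]
```

The bottle is gripped, upright and lifted; the body-top far edge at row 226 means its centre is about 5 mm behind the TCP. I carry it round in front of the row.

Emit:
arm_command(
  targets=[
    [0,-0.545,0,0.1775],
    [0,-0.545,0,0.1775],
    [0,-0.545,0,0.1775],
    [0,-0.545,0,0.1775],
    [0,-0.545,0,0.1775],
    [0,-0.545,0,0.1775],
    [0,-0.545,0,0.1775],
    [0,-0.545,0,0.1775],
  ],
)

```text
time: 33.4
tool_pos: [0.44, 0.0627, 0.1108]
ee_rot: [-3.141, 0.004, 1.217]
wrist_force: [0.5, 0.1, -3.1]
width: 0.0501
finger_force: 30.0
```

Emit:
arm_command(
  targets=[
    [0,-0.545,0,0.1775],
    [0,-0.545,0,0.1775],
    [0,-0.545,0,0.1775],
    [0,-0.545,0,0.1775],
    [0,-0.545,0,0.1775],
    [0,-0.545,0,0.1775],
    [0,-0.545,0,0.1775],
    [0,-0.545,0,0.1775],
  ],
)

```text
time: 34.07
tool_pos: [0.4402, -0.2108, 0.111]
ee_rot: [-3.14, 0.004, 1.588]
wrist_force: [0.1, -0.1, -2.2]
width: 0.05
finger_force: 30.0
```

Emit:
arm_command(
  targets=[
    [0,0,0,0],
    [0,0,0,0],
    [0,0,0,0],
  ],
)

```text
time: 34.32
tool_pos: [0.4408, -0.2029, 0.1113]
ee_rot: [-3.14, -0.002, 1.597]
wrist_force: [0.3, 0.8, -2.4]
width: 0.0499
finger_force: 30.0
```

```bash
python3 - <<'E'
from h import *
im,c,o=shot('top','t3');print(o['time'],o['tool_pos'],o['ee_rot'],o['wrist_force'])
# refine neighbours: cap tops (dark) and board outline from the clean first top view
im=cv2.imread('pics/top0.png');g=cv2.cvtColor(im,cv2.COLOR_BGR2HSV)[...,2]
for r in range(168,208,1):print(r,''.join(' .:-=+*#%@'[9-int(g[r,x])*10//256] for x in range(348,446)))
E
```

```text
34.3167 [ 0.44082875 -0.20285378  0.11132083] [-3.14044915e+00 -1.60705644e-03  1.59674862e+00] [ 0.34555847  0.82815528 -2.4004966 ]
168 ==================================================================================================
169 =========================+=====================================================+++++++*#***+======
170 =======================================================================++++#++==-:::..........====
171 ======================++****+==========================================+++*-......... :--:-:..====
172 =============++*#**+=-:......-========================================+++*%-..-::::.=*%%%%*...=+==
173 ==========+=-::....   ..---..========================================-=++#%-:.-:...=#%%%%%@#=.=+==
174 ==========-....--=-=+*#-.....+=====-==============+++++++*#******########%%=:.=:..:*%%%%%%%@*:=+==
175 =========+-:.::.. =%%%%%#=.-:+#****########%%%%%%%%%%%%%%%%%%%%%%%%%%%%###%=:.+:.:*%%%%%%%%%@:=+==
176 ====*#%##%=:.::..=%%%%%%%@.-:=%%%%%%%%%%%%%%%%%%%%%%%%%%%%%%%%%%%%%%%%%###%+:.+:.+@%%%%%%%%%@:-===
177 ====#@%%%%+:.-:.:*%%%%%%%%+=.-#%%%%
[... 2453 characters left out ...]
@@@@@@@@@@%%%%%%%%%%%%%%%%%%%%%%%%%%%%%%%%%%%%%%%%%%@@@@%%%%%%%%%#%#%%%%%#+=======
202 =====#%%@@@@@@@@@@@@@@@@@@%%%%%%%%%%%%%%%%%%%%%%%%###%%%%#%%%%%@@@@@@@@@@@@@@@@@@@@@@@@@%+========
203 =====#%%@@@@@@@@@@@@@@@%#%%%%%%%@@@@@@@@@@@@@@@@@@@@@@@@@@@@%@%%%%%*+=-==--======---==============
204 ====-#@@@@@@@@@@@@@@@@@@%@@@@@@*++++++=----------=----============================================
205 =====*%%=--------------=====--===============================================++===================
206 ==================================================================================================
207 =================+================================================================================
```

```bash
python3 - <<'E'
from h import *
c=cam('top')
from scipy.optimize import least_squares
# pad / board edges (sub-pixel, index coordinates)
print('pad',ray(c,394.4,188.4,.01))
im=cv2.imread('pics/top0.png');g=cv2.cvtColor(im,cv2.COLOR_BGR2GRAY).astype(float)
B=[]
for x0,x1,y0,y1 in((360,378,170,190),(426,443,168,187)):
    s=(g[y0:y1,x0:x1]<60)
    n,l,st,ce=cv2.connectedComponentsWithStats(s.astype(np.uint8));k=1+np.argmax(st[1:,4]);print(st[k],ce[k]+[x0,y0])
    p=ce[k]+[x0,y0];B.append(ray(c,*p,.140));print(B[-1])
print('mid',(B[0]+B[1])/2,'dist',np.linalg.norm((B[0]-B[1])[:2]),'yaw',np.arctan2(-(B[0]-B[1])[0],(B[0]-B[1])[1]))
o=robot.get_obs();print(o['tool_pos'],o['ee_rot'])
E
```

```text
pad [ 0.66062823 -0.2069507   0.01      ]
[ 4  5 11 11 92] [369.14130435 179.98913043]
[ 0.65694567 -0.12480619  0.14      ]
[  4   4  11  12 101] [434.86138614 177.36633663]
[ 0.66217172 -0.28948901  0.14      ]
mid [ 0.6595587 -0.2071476  0.14     ] dist 0.16476572690659788 yaw 0.03172341483144896
[ 0.44098882 -0.20277474  0.11158997] [-3.14085592e+00 -1.08179679e-03  1.59737426e+00]
```

The gap centre is (0.660, −0.207), from both the pad and the midpoint of the neighbouring caps. I move in at the current height.

Emit:
arm_command(
  targets=[
    [0.07,0,0,0.001],
    [0.15,0,0,0.001],
    [0.23,0,0,0.001],
    [0.31,0,0,0.001],
    [0.38,0,0,0.001],
    [0.438,0,0,0.001],
    [0.438,0,0,0.001],
    [0.438,0,0,0.001],
  ],
)

```text
time: 35.03
tool_pos: [0.6608, -0.2021, 0.1102]
ee_rot: [-3.139, -0.001, 1.601]
wrist_force: [-0.2, -0.2, -2.6]
width: 0.0499
finger_force: 30.0
```

Emit:
arm_command(
  targets=[
    [0,0,-0.02,0],
    [0,0,-0.03,0],
    [0,0,-0.03,0],
    [0,0,-0.03,0],
  ],
)

```text
time: 35.37
tool_pos: [0.6586, -0.2043, 0.0966]
ee_rot: [-3.14, -0.001, 1.597]
wrist_force: [-0.7, -0.1, -3.4]
width: 0.0497
finger_force: 30.0
```

```bash
cat > asc2.py <<'E'
from h import *
import sys
im,c,o=shot('wrist',sys.argv[1]);print(o['time'],o['tool_pos'].round(4),o['ee_rot'].round(4),o['wrist_force'].round(1),o['width'])
x,y,z=o['tool_pos'];a=o['ee_rot'][2];b=z-.0723;d=np.array([np.cos(a),np.sin(a)])
for k in(-.01,-.005,0):
    p=[x+d[0]*k,y+d[1]*k,a];print('held',k,proj(c,box(*p,.05,.05,b+.108,b+.1081))[::2].round(0).tolist())
print('left',proj(c,box(.657,-.1248,.03,.05,.05,.118,.1181))[::2].round(1).tolist(),proj(c,[[.657,-.1248,.145]])[0].round(1))
hsv=cv2.cvtColor(im,cv2.COLOR_BGR2HSV)[...,2]
for r in range(40,262,4):print(r,''.join(' .:-=+*#%@'[9-int(hsv[r,x])*10//256] for x in range(250,390,2)))
E
python3 asc2.py w32
```

```text
35.3667 [ 0.6586 -0.2043  0.0966] [-3.1400e+00 -6.0000e-04  1.5968e+00] [-0.7 -0.1 -3.4] 0.04968174415368862
held -0.01 [[364.0, 321.0], [270.0, 320.0], [368.0, 232.0], [266.0, 232.0]]
held -0.005 [[365.0, 312.0], [270.0, 312.0], [369.0, 222.0], [266.0, 222.0]]
held 0 [[365.0, 304.0], [270.0, 304.0], [369.0, 213.0], [266.0, 213.0]]
left [[268.9, 148.4], [264.3, 40.0], [368.1, 148.0], [372.0, 39.4]] [318.3  92. ]
40 ..................................:...............................::..
44 ......................................................................
48 ...........................................::::----:.....:............
52 ....................:::--:::......                        ............
56 .........:.                                                :..........
60 ........:                                                  :..........
64 ........- .                                                :..........
68 ........-      .                 -+##*:              .     :..........
72 ........-.                 -########**#**###         .     .:.........
76 ........:.     
[... 2800 characters left out ...]
=-==========+*******:::::
228 **********+==================::::======================-==+*******::::
232 ***+******+==--======-=-===-==-==-=-=-------------=-----===********-::
236 **********+==-===---==--=----===-=----=-=--=------------===*********=:
240 **********+====-=+*********+*********+**+**+****++++=---==+**********=
244 *********%+=====+=====================================--===@**********
248 ********%%+=====================-=-=-==------=-=--====--==+%%*********
252 *******#%%+=======-=-=-==-==----=+++=---=---=-==---===--==+%@#********
256 ******#@%@+==========--==-=#%@@@%@%@%@@@%*=-==-----==-====*%%%#*******
260 ******@%%@*===========--+%@@%%@%%@%%%@%%%@@%=--=-=-==---==*@%%%*******
```

Measured in the same picture against the left neighbour, the bottle is within about 1 mm of its place. I set it down.

Emit:
arm_command(
  targets=[
    [0.002,-0.002,-0.012,0.001],
    [0.002,-0.002,-0.02,0.001],
    [0.002,-0.002,-0.025,0.001],
    [0.002,-0.002,-0.028,0.001],
    [0.002,-0.002,-0.03,0.001],
    [0.002,-0.002,-0.031,0.001],
    [0.002,-0.002,-0.031,0.001],
  ],
)

```text
time: 36.0
tool_pos: [0.6609, -0.2056, 0.0824]
ee_rot: [3.141, 0.0, 1.599]
wrist_force: [-2.9, 0.1, 1.0]
width: 0.0498
finger_force: 30.0
```

Emit:
arm_command(
  targets=[
    [0,0,0,0],
    [0,0,0,0],
    [0,0,0,0],
    [0,0,0,0],
  ],
  claw=0.1,
)

```text
time: 36.33
tool_pos: [0.6615, -0.2056, 0.0819]
ee_rot: [3.14, 0.0, 1.599]
wrist_force: [0.2, 0.5, 0.7]
width: 0.073
finger_force: 0.0
```

Emit:
arm_command(
  targets=[
    [0,0,0.04,0],
    [0,0,0.1,0],
    [0,0,0.16,0],
    [0,0,0.22,0],
    [0,0,0.22,0],
    [0,0,0.22,0],
  ],
)

```text
time: 36.83
tool_pos: [0.6624, -0.2061, 0.195]
ee_rot: [3.135, 0.003, 1.599]
wrist_force: [0.5, -0.2, -0.2]
width: 0.0848
finger_force: 0.0
```

```bash
python3 asc2.py w33 | head -3; python3 - <<'E'
from h import *
o=robot.get_obs();c=cam('wrist',o);im=cv2.imread('pics/w33.png');print(o['tool_pos'],o['ee_rot'])
for n,y,x in(('mid',-.2125,.6602),('left',-.1285,.6577)):print(n,proj(c,box(x,y,.03,.05,.05,.118,.1181))[::2].round(0).tolist(),proj(c,[[x,y,.145]])[0].round(0))
v=cv2.cvtColor(im,cv2.COLOR_BGR2HSV)[...,2]
for r in range(60,292,4):print(r,''.join(' .:-=+*#%@'[9-int(v[r,q])*10//256] for q in range(260,380,2)))
E
```

```text
36.8333 [ 0.6624 -0.2061  0.195 ] [3.1353e+00 2.7000e-03 1.5993e+00] [ 0.5 -0.2 -0.2] 0.08476145250625114
held -0.01 [[365.0, 320.0], [271.0, 321.0], [369.0, 232.0], [267.0, 232.0]]
held -0.005 [[365.0, 312.0], [270.0, 312.0], [369.0, 223.0], [266.0, 223.0]]
[ 0.66137559 -0.20565195  0.19211823] [3.13988986e+00 6.89828331e-04 1.59936865e+00]
mid [[287.0, 237.0], [286.0, 181.0], [345.0, 237.0], [346.0, 181.0]] [316. 220.]
left [[285.0, 139.0], [283.0, 73.0], [347.0, 139.0], [348.0, 73.0]] [315. 106.]
60 .......:..........................................::........
64 ...................:.............:..........................
68 ....................................................:.......
72 ..............:.............:-:--::.... ................:...
76 ......:..:-:..                            :.....:...........
80 .::......+*                               +##+:.............
84 .........=#    .                          =##=..............
88 .....::..=%.          .*###**##+          -##=..............
92 :...:..:.=%:   .   .+####********#        :##-..............
96 .........-%=   .
[... 2464 characters left out ...]
.=%%%%**++**+***+******+**+++*###-:::-:::::::::-::
252 ..:::.:....-%%%#**+*+*****++*++**+**++++#%#:::::....::-----:
256 ......:....=%%%***+*****+**+**++*****+++%##:::::....:....:::
260 :........::=#%%**+**+****+***+*+**+**+++*##:--::..:.......::
264 ....:......-%%*+++******+********+****+**%#:-::-....:.......
268 .......::..:---. ................ ...   :+=:-:::............
272 ..::...........                         .:..........::......
276 .............:.   ++++++++++++++++=+=   .:...........:......
280 ...............                         .:...........::.....
284 ..........::::.       .:=*#%%*.         .:......:...........
288 :........:.:..:     .-#@@@@@%%@@%.       :..........:.....:.
```

All three bottles are in view: left rows 75–138, mine 179–231, right from 267. I check the spacing numerically.

```bash
python3 - <<'E'
from h import *
im,c,o=shot('wrist','w34');print(o['time'],o['tool_pos'],o['ee_rot'])
for b in((294,302),(326,336)):
    print(b,edges(im,*b,60,295))
for r in(75,138,139,179,231,232,267):print(r,ray(c,315,r,.118).round(4))
v=im.max(2)
for n,(r0,r1) in dict(left=(86,126),mid=(194,232)).items():
    m=(v[r0:r1,290:340]<110).astype(np.uint8);k,l,st,ce=cv2.connectedComponentsWithStats(m);i=1+np.argmax(st[1:,4]);print(n,st[i],ce[i]+[290,r0],ray(c,*(ce[i]+[290,r0]),.142))
t=np.ascontiguousarray(im.transpose(1,0,2));print('mid cols',edges(t,206,222,275,295),edges(t,206,222,335,355),'left',edges(t,96,112,275,295),edges(t,96,112,335,355))
E
```

```text
36.8833 [ 0.66137559 -0.20565195  0.19211823] [3.13988986e+00 6.89828331e-04 1.59936865e+00]
(294, 302) [(np.float64(73.6), 26), (np.float64(75.7), 71), (np.float64(82.4), 17), (np.float64(84.7), 16), (np.float64(93.8), 56), (np.float64(98.4), 23), (np.float64(112.6), 42), (np.float64(117.0), 45), (np.float64(130.7), 77), (np.float64(140.2), 105), (np.float64(157.4), 78), (np.float64(179.0), 66), (np.float64(186.8), 48), (np.float64(191.2), 36), (np.float64(229.9), 60), (np.float64(233.5), 129), (np.float64(269.5), 135), (np.float64(277.4), 125), (np.float64(279.9), 96), (np.float64(290.1), 17)]
(326, 336) [(np.float64(70.6), 27), (np.float64(73.0), 71), (np.float64(93.3), 52), (np.float64(98.1), 15), (np.float64(101.6), 15), (np.float64(106.7), 12), (np.float64(114.8), 37), (np.float64(118.6), 41), (np.float64(120.7), 52), (np.float64(137.4), 211), (np.float64(142.4), 27), (np.float64(157.5), 107), (np.float64(160.7), 28), (np.float64(170.5), 16), (np.float64(172.5), 19), (np.float64(178.7), 73), (np.float64(181.2), 106), (np.float64(186.5), 69), (np.float64(188.7), 65), (np.float64
[... 294 characters left out ...]
8 ]
138 [ 0.6579 -0.1527  0.118 ]
139 [ 0.6579 -0.1535  0.118 ]
179 [ 0.6588 -0.1862  0.118 ]
231 [ 0.66   -0.2321  0.118 ]
232 [ 0.66  -0.233  0.118]
267 [ 0.6609 -0.2663  0.118 ]
left [   8    1   36   38 1081] [315.4107308  105.39962997] [ 0.65773804 -0.12831133  0.142     ]
mid [  10    1   34   37 1025] [316.70829268 213.69658537] [ 0.66086909 -0.20865299  0.142     ]
mid cols [(np.float64(282.2), 152), (np.float64(288.5), 89)] [(np.float64(337.7), 106), (np.float64(345.3), 89), (np.float64(347.9), 131)] left [(np.float64(280.1), 176), (np.float64(284.2), 215), (np.float64(291.3), 17)] [(np.float64(337.2), 15), (np.float64(339.6), 14), (np.float64(347.0), 192), (np.float64(351.4), 129)]
```

The bottle is within 1 mm of the midpoint of its neighbours (−0.2102 against −0.2109). I back off and hand in.

Emit:
arm_command(
  targets=[
    [0,0,0.05,0],
    [0,0,0.1,0],
    [0,0,0.1,0],
    [0,0,0.1,0],
    [0,0,0.1,0],
  ],
)

```text
time: 37.35
tool_pos: [0.6604, -0.2053, 0.2389]
ee_rot: [-3.138, -0.002, 1.599]
wrist_force: [0.5, -0.6, -0.4]
width: 0.0847
finger_force: 0.0
```

```bash
python3 - <<'E'
from h import *
im,c,o=shot('top','t9');print(o['time'],o['wrist_force'].round(1))
w=masks(im)[0];b=box(.658,.2008,1.477,.1,.054,.107,.143);u,v=proj(c,b).mean(0);m=blob(w|masks(im)[1],u,v,1);print('stack blob',m.sum()/255,[u,v],im[int(v),int(u)])
print(robot.close_job())
E
```

```text
37.35 [ 0.5 -0.6 -0.4]
stack blob 39882.0 [np.float64(239.7342552404897), np.float64(181.9961555600617)] [220 221 212]
the job is handed in; nothing more can be done
None
```

The job is handed in at about 37 s: the cartons are stacked large, medium, small on the pallet (by wrist camera about 1 mm from each other, about 2 mm off the pallet centre), and the bottle stands cap up in the middle place, within 1 mm of centre between its neighbours. It slid down in the fingers while being turned upright, so I stood it on the bench and regripped it, and the large carton came down with a drop of a millimetre or so.

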